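# Glue-up: stack the lidded boxes under the weight and start the timer

### The job

Press today's freshly glued wooden boxes: take the steel weight off the glue-up board, stack every box flat in one column squarely on the outline scribed on the board, and set the weight squarely on top of the column. Only once the weight is on, wind the timer's key to 45 minutes, the red mark on its dial. Leave the glue bottle, the mallet and the offcut tray where they are.

Things in the scene. Friction and masses are not known exactly. Their poses are not given: they have to be found in the camera images.
- box1: closed wooden box, lid flush and just glued on: a plain block 120 (own x) x 70 (own y) x 40 mm high, about 160 g, pale with a browner lid; origin at the centre of its underside, z up through the lid. None if this box is absent today.
- box2: closed wooden box, lid flush and just glued on: a plain block 120 (own x) x 70 (own y) x 40 mm high, about 160 g, pale with a browner lid; origin at the centre of its underside, z up through the lid. None if this box is absent today.
- box3: closed wooden box, lid flush and just glued on: a plain block 120 (own x) x 70 (own y) x 40 mm high, about 160 g, pale with a browner lid; origin at the centre of its underside, z up through the lid. None if this box is absent today.
- box4: closed wooden box, lid flush and just glued on: a plain block 120 (own x) x 70 (own y) x 40 mm high, about 160 g, pale with a browner lid; origin at the centre of its underside, z up through the lid. None if this box is absent today.
- box5: closed wooden box, lid flush and just glued on: a plain block 120 (own x) x 70 (own y) x 40 mm high, about 160 g, pale with a browner lid; origin at the centre of its underside, z up through the lid. None if this box is absent today.
- board: glue-up base board fixed to the bench, 180 (own x) x 130 (own y) x 18 mm thick, white top face; origin at the centre of its underside
- outline (a point): centre of the thin dark rectangle scribed on the board's top face, on that face, 18 mm above the bench; its x is the rectangle's long axis. The rectangle is the boxes' footprint with a 3 mm margin all round. The weight lies somewhere over it at the start
- weight: steel pressing weight, about 850 g: a flat blue plate 120 (own x) x 70 (own y) x 12 mm with a steel bar handle along its x on top; origin at the centre of its underside
- weight_handle (a point): middle of the weight's bar handle, 46 mm above the weight's underside; the bar is 92 mm long (along the weight's x), 14 mm wide and 14 mm high, on two legs 76 mm apart, with 27 mm of air between bar and plate
- timer: wind-up 60-minute bench timer fixed to the bench with its dial up: grey housing 110 x 110 x 32 mm, white dial 100 mm across with a tick every 5 minutes, dial face 35 mm above the bench; origin at the centre of its underside. Zero is on its own +x side, minutes count clockwise seen from above, the red mark on its own +y side is 45 minutes
- timer_key (a joint): winding key of the timer, rad: 0 at zero minutes, grows clockwise seen from above, 2 pi per 60 minutes (45 minutes = 4.71), stop at 6.1. It can be turned either way, about 0.15 N m against the mainspring and friction, and stays where it is left (it runs down too slowly to notice)
- key_grip (a point): on the key's axis, 65 mm above the bench, 11 mm below the key's top: place to grip the key. The key is an upright black wing 56 mm long (own x), 12 mm wide and 34 mm high (41 to 76 mm above the bench), with a yellow pointer line on its +x half, the end that points at the minutes
- glue: bystander: white glue bottle, 60 mm wide, 150 mm high; origin under its centre
- mallet: bystander: wooden mallet, head 110 x 55 x 60 mm lying on the bench, 170 mm handle to its own -y; origin under the head's centre
- offcuts: bystander: open plywood tray 90 (own x) x 130 x 45 mm; origin under its centre
Mind the look-alikes: they are no part of the job. Of the things that look like the timer, the largest one is meant.

How it is judged:
On the way, in this order (a step that is already met when the one before it is completed fails the run):
1. all boxes stand in one square column on the outline with the weight released on top (horizontal distance between each of box1, box2, box3, box4, box5 and outline below 0.01 m and angle between the x axis of each of box1, box2, box3, box4, box5 and the x axis of outline, either way round below 0.1 rad and angle between the z axis of each of box1, box2, box3, box4, box5 and the z axis of outline, either way round below 0.06 rad and z of each of box1, box2, box3, box4, box5 in the frame of weight below 0.01 m and linear speed of each of box1, box2, box3, box4, box5, weight below 0.02 m/s and horizontal distance between weight and outline below 0.012 m and angle between the x axis of weight and the x axis of outline, either way round below 0.14 rad and angle between weight's own z axis and vertical below 0.06 rad and contact force between weight and the fingers below 0.1 N), for 0.3 s.
2. then the timer is wound to 45 minutes (value of joint timer_key between 4.5 and 4.92 rad), for 0.2 s.
At the end, for the whole second after the job is handed in: boxes lying flat (3.4 deg, either face up), centred on the outline within 10 mm and turned to it within 5.7 deg (either way round), all below the weight; weight level on top, within 12 mm and 8 deg of the outline; timer at 45 min within 2 min (4.50 to 4.92 rad); all released and at rest (all of step 1 and all of step 2 and velocity of joint timer_key between -0.05 and 0.05 rad/s); the robot touches nothing.
It fails at once if the glue bottle is pushed more than 40 mm or tipped over (distance of glue from where it was at the start of the episode above 0.04 m or angle between glue's own z axis and vertical above 0.5 rad).
It fails at once if the mallet is pushed more than 40 mm or tipped over (distance of mallet from where it was at the start of the episode above 0.04 m or angle between mallet's own z axis and vertical above 0.5 rad).
It fails at once if the offcut tray is pushed more than 40 mm or tipped over (distance of offcuts from where it was at the start of the episode above 0.04 m or angle between offcuts's own z axis and vertical above 0.5 rad).
Of box1, box2, box3, box4, box5 only 3 to 5 are there at a start; the rules pass over those that are not, and their reading is None.
At some moment in a run one of box1, box2, box3, box4, box5 may be knocked a few centimetres aside while the robot is not near it.
It also fails if it takes over 210 s, if anything falls off the work surface, if the arm or the gripper's body presses on something with over 40 N, if the wrist force passes 120 N, or if a joint passes its speed limit or range.

### The arm

A 6-joint arm with a two-finger parallel gripper is mounted at the origin on the work surface. World frame = base frame: x ahead of the robot, y to its left, z up, the work surface at z = 0. Lengths are in m, angles in rad, forces in N, time in s.
With the tool pointing down it reaches from about 0.4 to 0.825 m from the base axis. Payload 7 kg.
Tool frame: the origin (TCP) lies between the finger pads; the fingertips stand arm.nose_length ahead of it and the grasp point (between the pads) is the TCP (arm.nose_length is the distance from the TCP to the fingertips, in m); x points along the fingers, z is the direction in which the jaws open and shut, and the axes are right-handed (so a half turn about x gives the same grasp; the last joint's range is limited). The gripper opens to 88 mm and grips with 3 to 60 N. Pads are 19 mm wide; open, the fingers measure 130 mm over their backs; the gripper's body (78 mm by 193 mm) begins 47 mm behind the grasp point.
Start: joints at [1.535, 0.359, 0.012, 0, -1.224, -0.288], TCP at [0.215, 0.64, 0.246] pointing down, gripper open.
Joint ranges: [-3.07, 3.07], [-1.43, 2.12], [-1.02, 1.25], [-3.03, 1.67], [-3.05, -0], [-3.03, 3.03]. Speed limits (rad/s): [2.39, 2.39, 3.01, 3.14, 3.14, 3.14].

### API

Orientations are given as [roll, pitch, yaw] about the fixed x, y, z axes, in that order (R = Rz(yaw) Ry(pitch) Rx(roll)).
In Python, from station import arm, viewer, spotter gives the robot as it stands.
- The arm moves only by the shell command python3 -m handwheel 'ROWS' [FORCE]. ROWS is a JSON object of lists of equal length, an entry for each row: "gripper": the gripper command: -1 is shut, 1 is fully open, values between are in proportion; "travel": the shift along the world's x, y, z each as a share of 500 mm, from -1 to 1, a list of three; "spin": the turn about the world's z as a share of 45 degrees, from -1 to 1. A call has 1 to 20 rows; each row is the pose to reach, as a shift and turn from the pose commanded when the call began; what a row does not reach only later rows make up. A row lasts 1/10 s, in which the tool goes at most 50 mm and 8.59 degrees, less where a joint would pass 70% of its speed; a pose out of reach is approached as far as the arm can. A call with a number of a shift or a turn outside -1 to 1 is refused whole. A call with a gripper value outside its range is refused whole. The fingers move at their own pace and stop on an object; FORCE is the grip in N (left out, the last holds). Time passes only in rows, so rows that repeat a pose let the fingers close. It gives the time, the measured TCP pose, the force and the opening at its end, in the units of the state.
- arm.get_state(): the state, without advancing time (a new reading comes with each control period).
- viewer.grab_frame(name): name is "scene" or "top" or "wrist"; returns a dict with "pixels" (384x512x3 uint8, blue, green, red), "fx", "fy", "cx", "cy" (pixels), "eye" and "attitude" of the camera in the world. Camera axes: x right, y down, z forward; pixel columns grow to the right and rows downward; lengths in m; the calibration is good to about 2 mm. The wrist camera is an equidistant fisheye: a pixel r from the principal point sees the ray r / f radians off the axis. A picture is of the moment at which its call begins. There is no depth.
- arm.job_done(): hands the job in, once; it reports no verdict.
Trained networks look in the newest picture that a camera, given by its name, has taken for a name from the list of things; names that differ only in an ending like _2 or _b are one class to them, and where a whole thing is asked for, a point or a joint stands for the part that bears it (a point fixed in the world has none). Each returns a list of dicts, best first, with "conf" (0 to 1); they miss things now and then, are a little off and sometimes report something else, mostly with a low value. They report only what shows in the picture. A call takes as long as a camera call. They do not tell look-alikes from the thing itself.
- spotter.spot_in(camera, label): "rect" ([left, top, right, bottom] in pixels, round what is visible of it).
- spotter.tip_of(camera, label): "at" ([column, row] in pixels: a listed point, or the origin of a listed thing).
The state is a dict: "t": time; "q": joint angles; "qd": joint speeds; "joint_efforts": joint torques, N m; "eef_pos": TCP position; "ee_rot": TCP orientation; "force": force on the tool from outside, world axes, zero at the start; "moment": the same for the moment, N m; "width": finger opening in m.
Only numpy, scipy, OpenCV 4.12 (cv2) and the standard library are available. Lean on these libraries where they do the work, as an engineer would, in place of code of your own. Each camera call takes 0.05 s, during which the arm holds its last target.

## Working session

There is one attempt and no reset: what is moved stays moved. The work goes in short steps, Python scripts to look and compute and a shell command to move; the robot and the scene stay as the last step left them, time stands still between calls to the robot, and variables do not carry over. Pictures are saved under pics/ and viewed, and the job is handed in when it is done.

```bash
ls; mkdir -p pics
python3 - <<'E'
from station import arm, viewer, spotter
import cv2
s=arm.get_state();print(s)
for n in ("scene","top","wrist"):
    f=viewer.grab_frame(n);cv2.imwrite(f"pics/{n}0.png",f["pixels"]);print(n,{k:v for k,v in f.items() if k!="pixels"})
print(arm.nose_length)
E
```

```text
pics
{'t': 0.0, 'q': array([ 1.53513524e+00,  3.59369881e-01,  1.10668587e-02, -3.19352708e-04,
       -1.22411259e+00, -2.88105857e-01]), 'qd': array([-0.00016082,  0.0006128 , -0.00022938, -0.00132719,  0.00111562,
        0.00107007]), 'joint_efforts': array([-3.04603818e-04, -5.82714272e+01,  2.93052453e+01,  6.99722573e+00,
        6.85457155e-03, -1.72159080e-04]), 'eef_pos': array([0.2146286 , 0.63948771, 0.2446427 ]), 'ee_rot': array([ 0.10481182,  1.56914944, -1.7898602 ]), 'force': array([0.76381061, 0.27445054, 0.73633099]), 'moment': array([-0.00512697, -0.02115801, -0.00559341]), 'width': 0.08766275740250684}
scene {'fx': 400.74081665295597, 'fy': 400.74081665295597, 'cx': 249.97750920293234, 'cy': 195.69646456830623, 'eye': array([ 1.24731438, -0.39166771,  1.03576876]), 'attitude': array([-2.44544734e+00,  1.79392608e-04,  9.99381197e-01])}
top {'fx': 359.70312824628166, 'fy': 359.70312824628166, 'cx': 259.93986582513185, 'cy': 194.49717016717338, 'eye': array([0.51049805, 0.05913303, 1.26594054]), 'attitude': array([-3.07322613, -0.0121088 , -1.54620198])}
wrist {'fx': 297.3186396354542, 'fy': 297.3186396354542, 'cx': 254.65679420984904, 'cy': 192.16586813748864, 'eye': array([0.28543806, 0.61582209, 0.38417355]), 'attitude': array([ 2.86035632e+00, -7.87732004e-04, -1.89467201e+00])}
0.019
```

View pics/scene0.png

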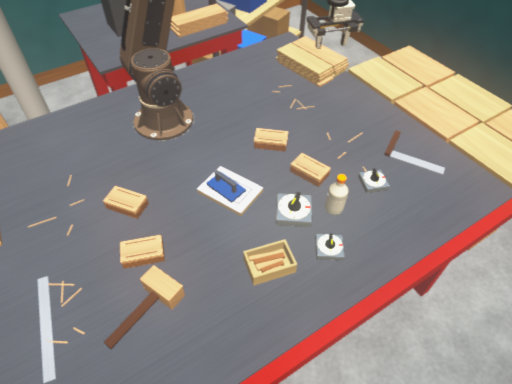

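View pics/top0.png

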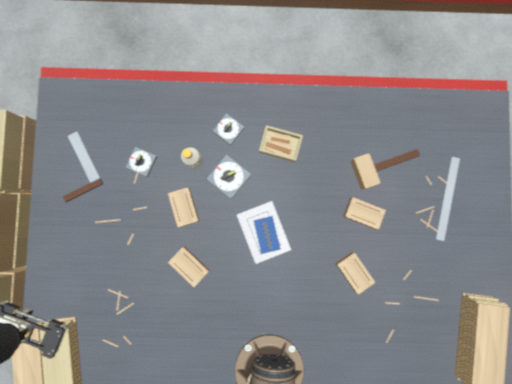

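View pics/wrist0.png

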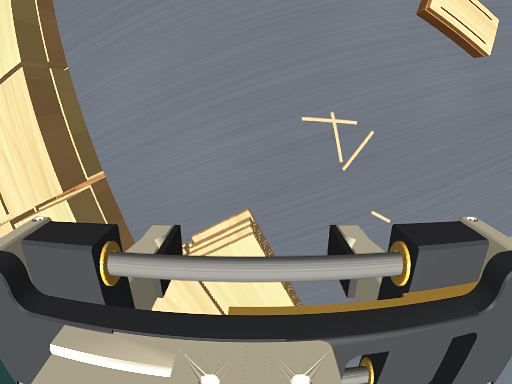

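```bash
cat > h.py <<'E'
import numpy as np, cv2
from scipy.spatial.transform import Rotation as Ro
from station import arm, viewer, spotter
def R(a): return Ro.from_euler('xyz',a).as_matrix()
def proj(f,P):
    P=np.atleast_2d(P); c=(P-f["eye"])@R(f["attitude"])
    if f.get("fish"):
        r=np.hypot(c[:,0],c[:,1]); th=np.arctan2(r,c[:,2]); k=th/np.maximum(r,1e-9)
        return np.c_[f["cx"]+f["fx"]*c[:,0]*k, f["cy"]+f["fy"]*c[:,1]*k]
    return np.c_[f["cx"]+f["fx"]*c[:,0]/c[:,2], f["cy"]+f["fy"]*c[:,1]/c[:,2]]
def unproj(f,uv,z):
    uv=np.atleast_2d(np.array(uv,float)); x=(uv[:,0]-f["cx"])/f["fx"]; y=(uv[:,1]-f["cy"])/f["fy"]
    if f.get("fish"):
        th=np.hypot(x,y); s=np.sin(th)/np.maximum(th,1e-9); d=np.c_[x*s,y*s,np.cos(th)]
    else: d=np.c_[x,y,np.ones(len(x))]
    d=d@R(f["attitude"]).T
    return f["eye"]+d*((z-f["eye"][2])/d[:,2])[:,None]
def grab(n):
    f=viewer.grab_frame(n); f["fish"]=(n=="wrist"); return f
def ortho(f,cx,cy,half,z,s=0.001):
    """map of plane z; up=+x, left=+y; s metres per px"""
    n=int(2*half/s); g=(np.arange(n)-n/2+.5)*s
    X,Y=np.meshgrid(cx-g,cy-g,indexing='ij')
    p=proj(f,np.c_[X.ravel(),Y.ravel(),np.full(X.size,z)]).reshape(n,n,2).astype(np.float32)
    return cv2.remap(f["pixels"],p[...,0],p[...,1],cv2.INTER_CUBIC)
def jaw():
    s=arm.get_state(); M=R(s["ee_rot"]); return s,np.degrees(np.arctan2(M[1,2],M[0,2])),M
E
python3 - <<'E'
from h import *
f=grab("top"); s,a,M=jaw(); print("jaw",a,M.round(3).tolist())
for l in ["box1","weight","weight_handle","outline","timer","key_grip","glue","mallet","offcuts","board"]:
    for d in spotter.tip_of("top",l): 
        uv=d["at"]; print(l,np.round(d["conf"],2),np.round(uv,1), unproj(f,uv,{"weight":.018,"weight_handle":.064,"outline":.018,"key_grip":.065}.get(l,0))[0,:2].round(3))
# box tops by segmentation
px=f["pixels"]; hsv=cv2.cvtColor(px,cv2.COLOR_BGR2HSV)
m=((hsv[...,1]>60)&(hsv[...,2]>130)&(hsv[...,0]<30)).astype(np.uint8)
n,lab,st,c=cv2.connectedComponentsWithStats(m)
for i in range(1,n):
    if 250<st[i,4]<3000:
        ys,xs=np.where(lab==i); w=unproj(f,np.c_[xs,ys],.04)[:,:2]
        (cx,cy),(w1,h1),an=cv2.minAreaRect((w*1000).astype(np.float32)); print(c[i].round(1),st[i,4],"c",round(cx,1),round(cy,1),"size",round(w1,1),round(h1,1),"ang",round(an,1))
cv2.imwrite("pics/o1.png",cv2.resize(px[90:310,110:420],None,fx=2.5,fy=2.5,interpolation=cv2.INTER_CUBIC))
cv2.imwrite("pics/o2.png",cv2.resize(ortho(f,.5,.05,.13,.018),None,fx=2.2,fy=2.2))
E
```

```text
jaw -108.55340094398724 [[-0.0, 0.948, -0.318], [-0.001, -0.318, -0.948], [-1.0, 0.0, 0.001]]
box1 0.75 [351.4 271.5] [ 0.337 -0.28 ]
box1 0.74 [186.6 205.8] [0.551 0.302]
box1 0.59 [363.6 213.3] [ 0.54  -0.321]
box1 0.58 [186.6 266.2] [0.342 0.294]
weight 0.66 [266.3 235.1] [0.456 0.021]
weight_handle 0.88 [264.4 232.3] [0.468 0.029]
weight_handle 0.59 [362.  170.3] [ 0.684 -0.296]
outline 0.66 [264.7 237.5] [0.448 0.026]
timer 0.92 [143.3 162.7] [0.7   0.461]
timer 0.79 [229.9 178. ] [0.653 0.154]
key_grip 0.61 [225.5 124.9] [0.826 0.169]
key_grip 0.5 [137.6 159. ] [0.702 0.46 ]
key_grip 0.47 [223.  177.3] [0.648 0.172]
glue 0.52 [195.3 159.5] [0.716 0.278]
glue 0.21 [361.6 169.2] [ 0.697 -0.313]
mallet 0.97 [362.7 172. ] [ 0.687 -0.317]
offcuts 0.78 [278.2 143.7] [ 0.781 -0.015]
offcuts 0.32 [362.8 211.7] [ 0.546 -0.318]
board 0.57 [264.2 228.7] [0.478 0.028]
[ 21.5 151.1] 277 c 720.9 862.7 size 249.1 27.3 ang 4.0
[279.9 142.1] 548 c 777.5 -20.9 size 116.7 78.4 ang 76.6
[366.3 170.7] 528 c 687.8 -320.6 size 110.0 64.8 ang 21.5
[183.6 207.1] 642 c 545.1 304.7 size 116.4 68.9 ang 18.7
[ 14.7 246.1] 541 c 400.2 864.1 size 81.7 368.5 ang 88.4
[364.  213.1] 702 c 539.8 -310.7 size 122.8 70.2 ang 69.6
[188.7 265.9] 702 c 348.1 279.1 size 114.3 70.4 ang 47.1
[354.8 272.7] 719 c 338.1 -279.9 size 122.5 70.8 ang 35.7
[ 28.  364.8] 1108 c 18.3 795.2 size 136.7 97.3 ang 9.0
```

View pics/o1.png

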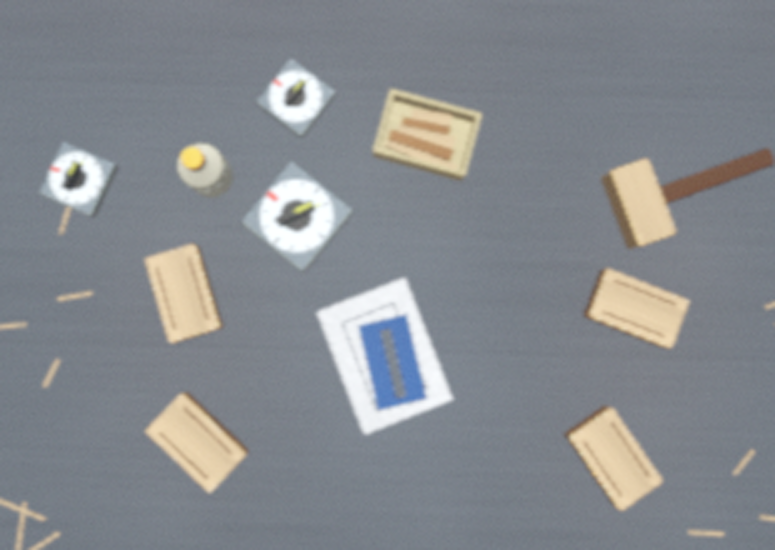

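View pics/o2.png

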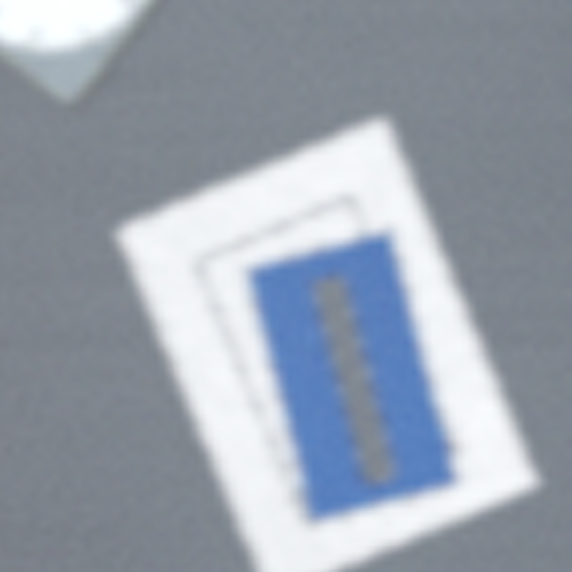

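The boxes are at top-image pixels (183,207), (188,267), (366,213) and (356,273), so four are present today. The other box-like things are the mallet head (366,171) and the tray (280,142). There are three timer-like things: (228,176), the largest, which I choose, plus small ones at (228,128) and (141,161). The weight is at (266,235), lying skewed on the board, and the outline shows to its upper left.

I'll move over the board for a close look.

```bash
python3 -m handwheel '{"gripper":[1,1,1,1,1,1,1,1,1],"travel":[[0.05,-0.1,0.02],[0.1,-0.2,0.04],[0.15,-0.3,0.06],[0.2,-0.4,0.08],[0.24,-0.5,0.1],[0.28,-0.6,0.1],[0.32,-0.7,0.1],[0.36,-0.8,0.1],[0.4,-0.9,0.1]],"spin":[0.05,0.1,0.2,0.3,0.4,0.5,0.6,0.7,0.7]}'
python3 -m handwheel '{"gripper":[1,1,1,1,1,1,1],"travel":[[0.03,-0.08,0],[0.06,-0.16,0],[0.08,-0.24,0],[0.1,-0.32,0],[0.1,-0.32,0],[0.1,-0.32,0],[0.1,-0.32,0]],"spin":[0,0,0,0,0,0,0]}'
python3 - <<'E'
from h import *
s,a,M=jaw();print(s["eef_pos"],a,s["q"].round(2),s["force"])
f=grab("wrist");cv2.imwrite("pics/w1.png",f["pixels"]);print(f["eye"])
f=grab("top");cv2.imwrite("pics/t1.png",f["pixels"])
E
```

```text
t: 1.6
eef_pos: [0.3976, 0.2315, 0.2959]
ee_rot: [2.229, 1.569, 0.887]
force: [1.8, 1.3, -0.0]
width: 0.0877
t: 2.3
eef_pos: [0.4473, 0.0738, 0.2954]
ee_rot: [2.219, 1.57, 0.874]
force: [0.2, 0.2, -0.1]
width: 0.0871
[0.44728588 0.07384385 0.29542231] -77.04823577942699 [ 0.6  -0.05 -0.37 -0.   -1.25  1.2 ] [ 0.15428806  0.22688087 -0.07988875]
[0.51998353 0.09060877 0.43490034]
```

View pics/w1.png

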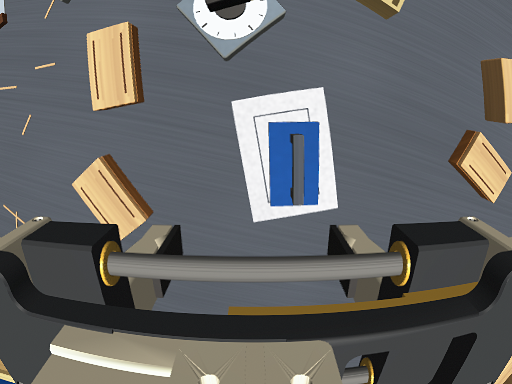

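View pics/t1.png

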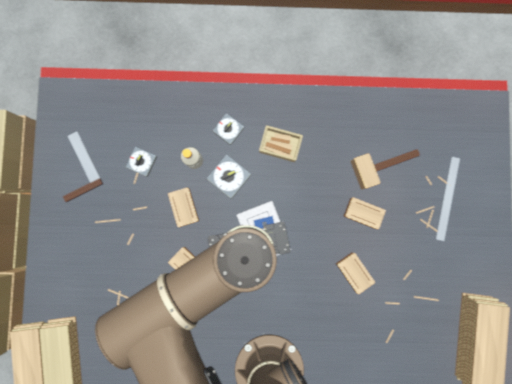

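The wrist view shows the board at about (284,155), the weight at (293,165) and its bar at (298,170). Next I'll measure them by segmentation.

```bash
cat >> h.py <<'E'
def rectfit(f,mask,z,amin=200):
    n,lab,st,c=cv2.connectedComponentsWithStats(mask.astype(np.uint8)); out=[]
    for i in range(1,n):
        if st[i,4]<amin: continue
        cn,_=cv2.findContours((lab==i).astype(np.uint8),cv2.RETR_EXTERNAL,cv2.CHAIN_APPROX_NONE)
        w=unproj(f,cn[0][:,0,:],z)[:,:2]
        (x,y),(a,b),an=cv2.minAreaRect((w*1000).astype(np.float32))
        if a<b: a,b,an=b,a,an+90
        out.append(dict(px=c[i].round(0),c=(round(x,1),round(y,1)),size=(round(a,1),round(b,1)),ang=round((an+90)%180-90,1)))
    return out
def om(f,cx,cy,half,z,name,k=2):
    o=cv2.resize(ortho(f,cx,cy,half,z),None,fx=k,fy=k,interpolation=cv2.INTER_CUBIC); cv2.imwrite("pics/"+name,o)
E
python3 - <<'E'
from h import *
f=grab("wrist"); px=f["pixels"]; hsv=cv2.cvtColor(px,cv2.COLOR_BGR2HSV)
H,S,V=[hsv[...,i].astype(int) for i in range(3)]
top=np.zeros(px.shape[:2],bool); top[:222]=True
print("blue",rectfit(f,(H>100)&(H<130)&(S>150)&top,.030))
bl=((S<40)&(V>200))|((H>100)&(H<130)&(S>150))
bl=cv2.morphologyEx((bl&top).astype(np.uint8),cv2.MORPH_CLOSE,np.ones((9,9)))
print("board",rectfit(f,bl,.018))
om(f,.475,.03,.12,.018,"b18.png",3); om(f,.47,.03,.08,.071,"b71.png",4)
f2=grab("top")
E
```

```text
blue [{'px': array([293., 161.]), 'c': (457.6, 20.4), 'size': (118.9, 68.4), 'ang': 15.5}]
board [{'px': array([231.,  20.]), 'c': (640.0, 155.5), 'size': (103.9, 60.1), 'ang': -79.1}, {'px': array([285., 152.]), 'c': (465.5, 30.7), 'size': (180.3, 130.2), 'ang': 22.8}]
```

View pics/b18.png

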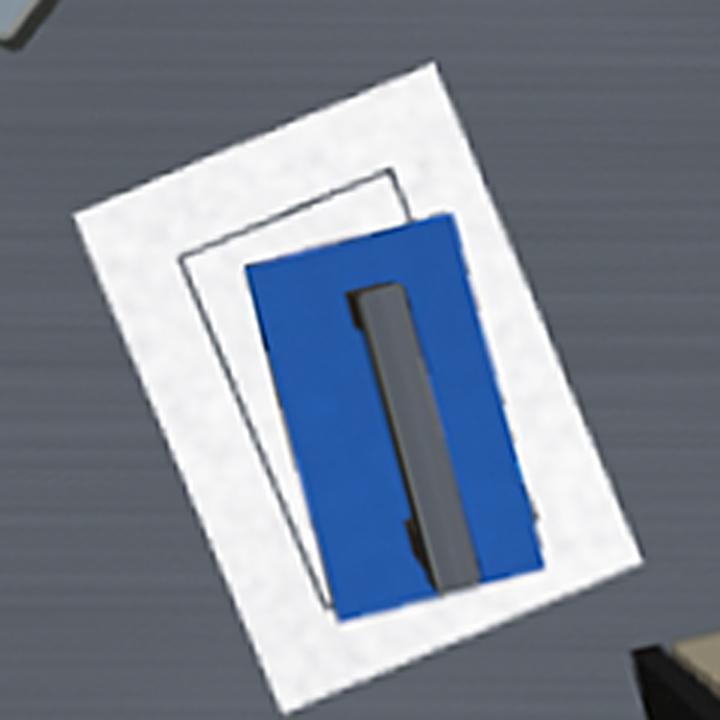

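View pics/b71.png

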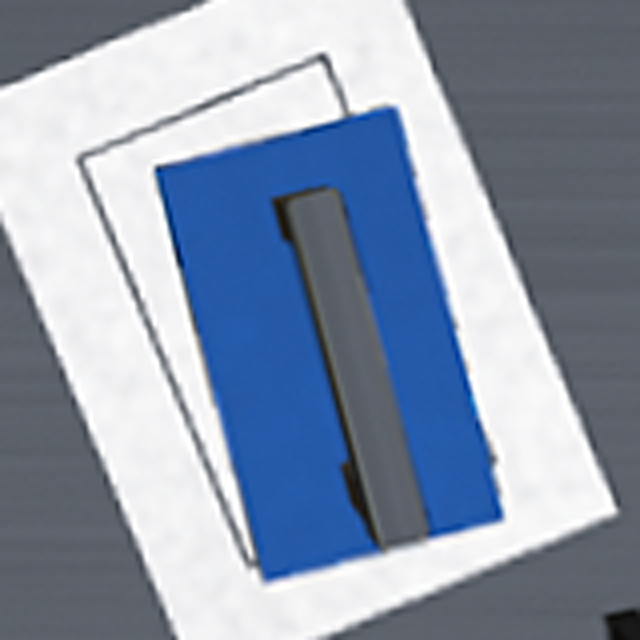

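Outline corners in the map at (182,258), (390,170) and (330,607) give a centre of (0.4655, 0.030) at 23°. The weight is at (0.458, 0.0204) at 15.5°. I'll approach the bar in two stages.

```bash
python3 -m handwheel '{"gripper":[1,1,1,1,1,1,1],"travel":[[0.021,-0.107,0],[0.021,-0.107,-0.1],[0.021,-0.107,-0.2],[0.021,-0.107,-0.3],[0.021,-0.107,-0.3],[0.021,-0.107,-0.3],[0.021,-0.107,-0.3]],"spin":[0.056,0.056,0.056,0.056,0.056,0.056,0.056]}'
python3 - <<'E'
from h import *
s,a,M=jaw();print(s["eef_pos"],a,s["q"].round(2))
f=grab("wrist");cv2.imwrite("pics/w2.png",f["pixels"])
E
```

```text
t: 3.2
eef_pos: [0.4597, 0.021, 0.1479]
ee_rot: [1.555, 1.567, 0.256]
force: [0.5, -0.1, -0.1]
width: 0.0878
[0.45970247 0.02095416 0.14792747] -74.44451907762745 [ 0.48  0.09 -0.59  0.   -0.89  1.37]
```

View pics/w2.png

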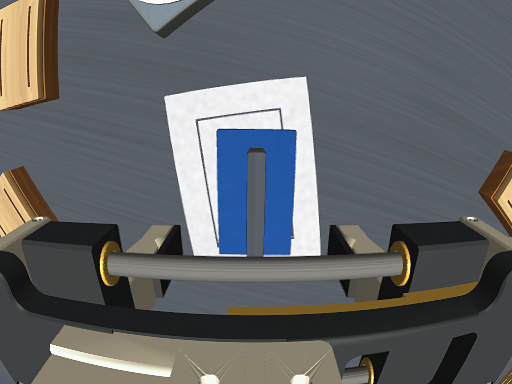

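```bash
python3 -m handwheel '{"gripper":[1,1,1,1,-1,-1,-1,-1,-1,-1,-1,-1,-1],"travel":[[-0.003,0,-0.08],[-0.003,0,-0.164],[-0.003,0,-0.164],[-0.003,0,-0.164],[-0.003,0,-0.164],[-0.003,0,-0.164],[-0.003,0,-0.164],[-0.003,0,-0.164],[-0.003,0,-0.164],[-0.003,0,-0.164],[-0.003,0,-0.164],[-0.003,0,-0.164],[-0.003,0,-0.164]],"spin":[0,0,0,0,0,0,0,0,0,0,0,0,0]}' 50
```

```text
t: 4.55
eef_pos: [0.4563, 0.0199, 0.0632]
ee_rot: [-1.283, 1.571, -2.584]
force: [0.9, -0.2, -0.1]
width: 0.0207
```

```bash
python3 -m handwheel '{"gripper":[-1,-1,-1,-1,-1,-1,-1,-1],"travel":[[0,0,0],[0,0,0],[0,0,0],[0,0,0],[0,0,0.02],[0,0,0.06],[0,0,0.1],[0,0,0.1]],"spin":[0,0,0,0,0,0,0,0]}'
```

```text
t: 5.35
eef_pos: [0.4574, 0.0205, 0.1155]
ee_rot: [1.739, 1.567, 0.438]
force: [0.5, 0.7, -7.4]
width: 0.0135
```

```bash
python3 -m handwheel '{"gripper":[-1,-1,-1,-1,-1,-1,-1,-1,-1],"travel":[[0,-0.08,0],[0,-0.16,0],[0,-0.24,0],[0,-0.33,0],[0,-0.33,0],[0,-0.33,0],[0,-0.33,-0.06],[0,-0.33,-0.1],[0,-0.33,-0.1]],"spin":[0,0,0,0,0,0,0,0,0]}'
python3 - <<'E'
from h import *
s,a,M=jaw();print(s["eef_pos"],a,s["force"])
E
```

```text
t: 6.25
eef_pos: [0.4537, -0.1442, 0.0605]
ee_rot: [-1.867, 1.565, 3.115]
force: [-0.8, -0.1, -7.7]
width: 0.0135
[ 0.45371939 -0.14419191  0.06054862] -74.50987856436574 [-0.77852186 -0.05550021 -7.69415341]
```

```bash
python3 -m handwheel '{"gripper":[-1,-1,-1,-1],"travel":[[0,0,-0.015],[0,0,-0.026],[0,0,-0.026],[0,0,-0.026]],"spin":[0,0,0,0]}'
```

```text
t: 6.65
eef_pos: [0.4567, -0.145, 0.0507]
ee_rot: [1.289, 1.57, -0.012]
force: [-0.1, 1.2, -6.8]
width: 0.0137
```

```bash
python3 -m handwheel '{"gripper":[-1,-1,-1,-1],"travel":[[0,0,-0.006],[0,0,-0.010],[0,0,-0.010],[0,0,-0.010]],"spin":[0,0,0,0]}'
```

```text
t: 7.05
eef_pos: [0.4568, -0.1453, 0.046]
ee_rot: [1.075, 1.57, -0.226]
force: [-1.2, -3.5, 3.6]
width: 0.0138
```

```bash
python3 -m handwheel '{"gripper":[1,1,1,1,1,1,1,1,1,1,1,1],"travel":[[0,0,0],[0,0,0],[0,0,0],[0,0,0],[0,0,0.1],[0,0,0.2],[0,0,0.3],[0,-0.1,0.4],[-0.05,-0.2,0.5],[-0.08,-0.2,0.5],[-0.08,-0.2,0.5],[-0.08,-0.2,0.5]],"spin":[0,0,0,0,0,0,0,0,0,0,0,0]}'
cat >> h.py <<'E'
def wood(px):
    hsv=cv2.cvtColor(px,cv2.COLOR_BGR2HSV); H,S,V=[hsv[...,i].astype(int) for i in range(3)]
    return (H<30)&(S>50)&(V>150)
E
python3 - <<'E'
from h import *
s,a,M=jaw();print(s["eef_pos"],a,s["q"].round(2),s["force"])
f=grab("wrist");cv2.imwrite("pics/w3.png",f["pixels"])
om(f,.45,-.25,.19,.04,"m3.png",1.8)
om(f,.465,.03,.08,.018,"b3.png",4)
E
```

```text
t: 8.25
eef_pos: [0.416, -0.2456, 0.296]
ee_rot: [1.361, 1.569, 0.058]
force: [0.3, -0.2, -1.5]
width: 0.088
[ 0.41601817 -0.24561052  0.29597039] -74.647691906175 [-0.13  0.   -0.31 -0.   -1.25  1.96] [ 0.28080542 -0.19270053 -1.4780525 ]
```

View pics/w3.png

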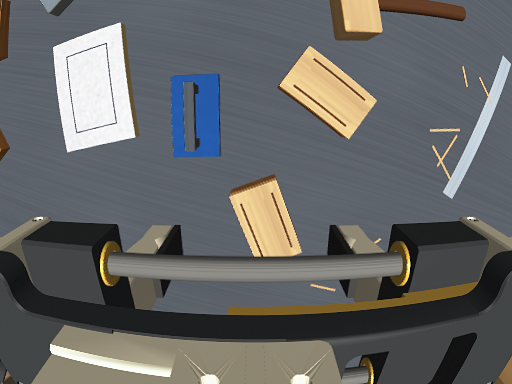

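View pics/m3.png

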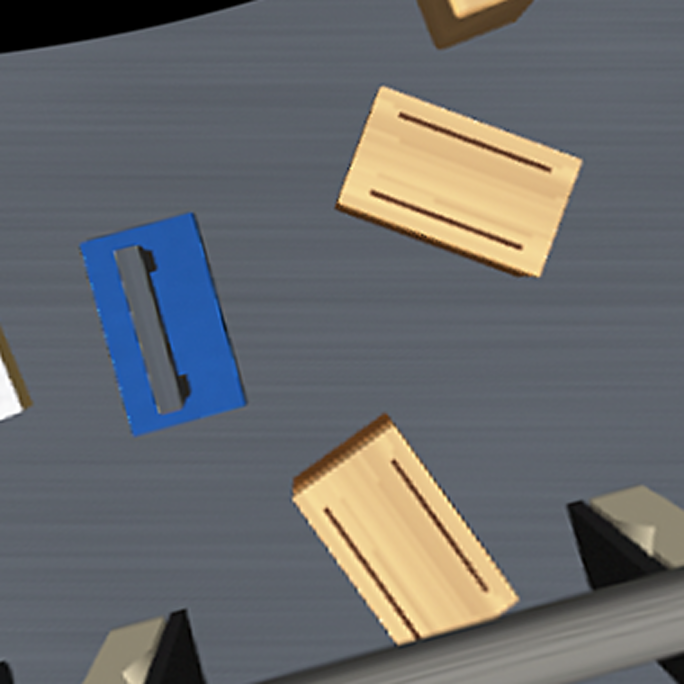

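View pics/b3.png

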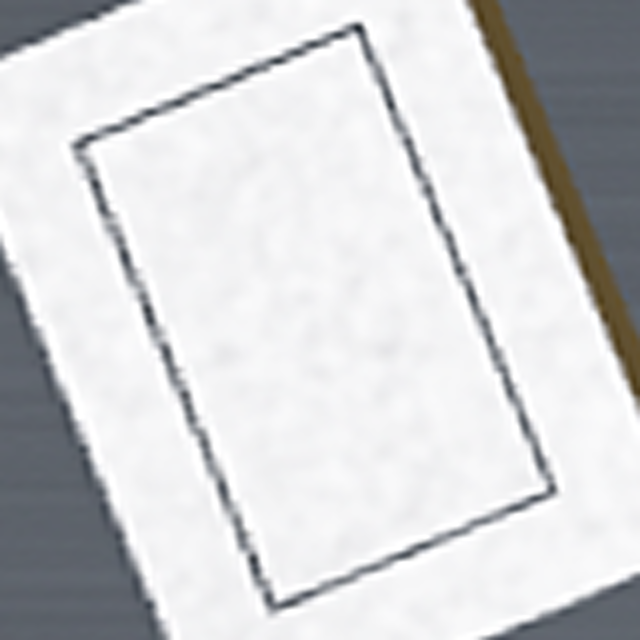

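Run:
```python
from h import *
for n in ("wrist","top"):
    f=grab(n); px=f["pixels"]; m=wood(px)
    if n=="wrist": m[222:]=False
    for r in rectfit(f,m,.04,250): print(n,r)
    hsv=cv2.cvtColor(px,cv2.COLOR_BGR2HSV)
    if n=="wrist": print(hsv[190,285],hsv[100,330],"side",hsv[185,250],hsv[186,255])
```

```text
wrist {'px': array([363.,  15.]), 'c': (662.7, -331.2), 'size': (57.0, 49.7), 'ang': -69.2}
wrist {'px': array([329.,  92.]), 'c': (538.8, -315.4), 'size': (120.2, 70.9), 'ang': 69.8}
wrist {'px': array([261., 203.]), 'c': (358.0, -268.9), 'size': (69.9, 67.9), 'ang': -54.2}
[109  33 109] [ 21  96 242] side [ 14 184  90] [ 16 136 129]
top {'px': array([273.,  78.]), 'c': (1003.5, 3.7), 'size': (1634.5, 37.4), 'ang': 90.0}
top {'px': array([  2., 139.]), 'c': (729.6, 927.8), 'size': (262.8, 20.4), 'ang': 4.2}
top {'px': array([280., 144.]), 'c': (774.6, -20.0), 'size': (126.1, 91.1), 'ang': 76.1}
top {'px': array([367., 170.]), 'c': (687.5, -320.1), 'size': (112.0, 59.9), 'ang': 21.0}
top {'px': array([183., 207.]), 'c': (545.7, 307.2), 'size': (120.2, 72.8), 'ang': 18.3}
top {'px': array([365., 213.]), 'c': (539.8, -312.7), 'size': (122.9, 72.8), 'ang': 69.5}
top {'px': array([323., 306.]), 'c': (206.3, -158.3), 'size': (473.5, 251.5), 'ang': -4.9}
top {'px': array([188., 266.]), 'c': (346.1, 282.2), 'size': (117.1, 72.8), 'ang': 46.9}
top {'px': array([393., 271.]), 'c': (345.0, -412.2), 'size': (170.2, 111.0), 'ang': 82.2}
top {'px': array([484., 333.]), 'c': (201.5, -686.8), 'size': (461.9, 233.0), 'ang': 28.9}
top {'px': array([ 40., 350.]), 'c': (139.3, 761.8), 'size': (391.8, 230.8), 'ang': 9.5}
top {'px': array([257., 347.]), 'c': (83.4, 46.5), 'size': (165.1, 57.1), 'ang': -60.3}
```

```bash
python3 -m handwheel '{"gripper":[1,1,1,1,1,1],"travel":[[0.08,-0.05,-0.04],[0.16,-0.1,-0.08],[0.24,-0.14,-0.1],[0.246,-0.139,-0.1],[0.246,-0.139,-0.1],[0.246,-0.139,-0.1]],"spin":[-0.19,-0.38,-0.57,-0.76,-0.95,-1]}'
python3 -m handwheel '{"gripper":[1,1,1,1,1,1],"travel":[[0,0,0],[0,0,0],[0,0,0],[0,0,0],[0,0,0],[0,0,0]],"spin":[-0.19,-0.38,-0.57,-0.76,-0.95,-1]}'
python3 -m handwheel '{"gripper":[1,1,1,1,1,1],"travel":[[0,0,0],[0,0,0],[0,0,-0.1],[0,0,-0.2],[0,0,-0.2],[0,0,-0.2]],"spin":[-0.19,-0.38,-0.57,-0.76,-0.79,-0.79]}'
python3 - <<'E'
from h import *
s,a,M=jaw();print(s["eef_pos"],a,s["q"].round(2),s["force"])
f=grab("wrist");cv2.imwrite("pics/w4.png",f["pixels"])
m=wood(f["pixels"]); m[222:]=False
for r in rectfit(f,m,.04,250): print(r)
E
```

```text
t: 9.0
eef_pos: [0.5399, -0.3136, 0.2426]
ee_rot: [-1.302, 1.567, 2.891]
force: [-0.4, 0.2, 0.7]
width: 0.0877
t: 9.6
eef_pos: [0.5396, -0.3134, 0.2437]
ee_rot: [-0.543, 1.568, 2.864]
force: [0.2, -0.2, -0.1]
width: 0.0877
t: 10.2
eef_pos: [0.5394, -0.3141, 0.1448]
ee_rot: [0.372, 1.567, -3.116]
force: [1.7, -0.5, 1.0]
width: 0.0878
[ 0.53943819 -0.31413747  0.14481846] 160.18446682157807 [-0.21  0.36 -0.23  0.   -0.98 -0.13] [ 1.68974132 -0.47852337  0.95345645]
{'px': array([453., 154.]), 'c': (337.5, -288.5), 'size': (120.9, 77.8), 'ang': 35.8}
{'px': array([253., 172.]), 'c': (533.0, -332.7), 'size': (84.1, 70.3), 'ang': 69.8}
{'px': array([122., 212.]), 'c': (661.8, -346.4), 'size': (55.7, 25.7), 'ang': -18.2}
```

View pics/w4.png

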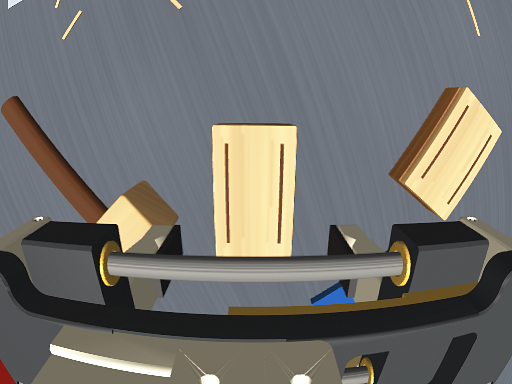

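The box is centred between the fingers (columns 213–297 against finger edges 181–330). Its angle of 69.8° matches, so I'll descend and grip.

```bash
python3 -m handwheel '{"gripper":[1,1,1,1,-1,-1,-1,-1,-1,-1,-1],"travel":[[-0.001,-0.003,-0.09],[-0.001,-0.003,-0.18],[-0.001,-0.003,-0.232],[-0.001,-0.003,-0.232],[-0.001,-0.003,-0.232],[-0.001,-0.003,-0.232],[-0.001,-0.003,-0.232],[-0.001,-0.003,-0.232],[-0.001,-0.003,-0.232],[-0.001,-0.003,-0.232],[-0.001,-0.003,-0.232]],"spin":[0,0,0,0,0,0,0,0,0,0,0]}' 25
python3 -m handwheel '{"gripper":[-1,-1,-1,-1,-1],"travel":[[0,0,0.05],[0,0,0.15],[0,0,0.25],[0,0,0.3],[0,0,0.3]],"spin":[0,0,0,0,0]}'
python3 - <<'E'
from h import *
s,a,M=jaw();print(s["eef_pos"],a,s["q"].round(2),s["force"])
f=grab("wrist");cv2.imwrite("pics/w5.png",f["pixels"])
E
```

```text
t: 11.35
eef_pos: [0.5404, -0.3165, 0.032]
ee_rot: [-3.135, 1.567, -0.343]
force: [-0.3, 0.8, 7.3]
width: 0.0699
t: 11.85
eef_pos: [0.5413, -0.317, 0.1857]
ee_rot: [-3.117, 1.561, -0.325]
force: [0.0, -0.6, -2.1]
width: 0.0701
[ 0.54125161 -0.31703408  0.18567508] 159.96905178401911 [-0.22  0.32 -0.19  0.   -1.05 -0.13] [ 0.00757512 -0.57202203 -2.07327814]
```

View pics/w5.png

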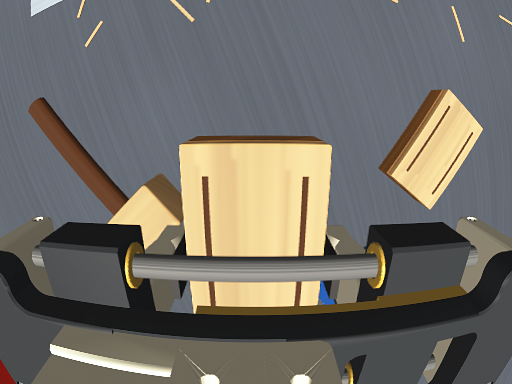

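```bash
python3 -m handwheel '{"gripper":[-1,-1,-1,-1,-1,-1,-1,-1,-1,-1],"travel":[[-0.02,0.08,0],[-0.04,0.16,0],[-0.06,0.24,0],[-0.08,0.32,0],[-0.1,0.4,0],[-0.12,0.48,0],[-0.14,0.56,0],[-0.15,0.64,0],[-0.151,0.695,0],[-0.151,0.695,0]],"spin":[-0.1,-0.2,-0.3,-0.4,-0.5,-0.6,-0.7,-0.8,-0.9,-1]}'
python3 -m handwheel '{"gripper":[-1,-1,-1,-1],"travel":[[0,0,0],[0,0,-0.08],[0,0,-0.16],[0,0,-0.16]],"spin":[-0.04,-0.04,-0.04,-0.04]}'
python3 - <<'E'
from h import *
s,a,M=jaw();print(s["eef_pos"],a,s["q"].round(2),s["force"])
f=grab("wrist");cv2.imwrite("pics/w6.png",f["pixels"])
f=grab("top");cv2.imwrite("pics/t6.png",f["pixels"])
for l in ("mallet","glue","offcuts"):
    for d in spotter.tip_of("top",l)[:1]: print(l,d["conf"],np.round(d["at"],1))
E
```

```text
t: 12.9
eef_pos: [0.4626, 0.0339, 0.1787]
ee_rot: [0.813, 1.57, 2.819]
force: [0.1, 0.6, -0.4]
width: 0.0696
t: 13.3
eef_pos: [0.459, 0.0297, 0.0946]
ee_rot: [1.529, 1.56, -2.781]
force: [-1.0, -0.7, -1.7]
width: 0.07
[0.45901634 0.02969611 0.09463361] 113.05125065024943 [ 0.49  0.17 -0.64 -0.   -0.77 -1.66] [-1.03053793 -0.722738   -1.7337432 ]
mallet 0.96 [363.8 170.5]
glue 0.53 [197.3 160.2]
offcuts 0.78 [280.5 143.3]
```

View pics/w6.png

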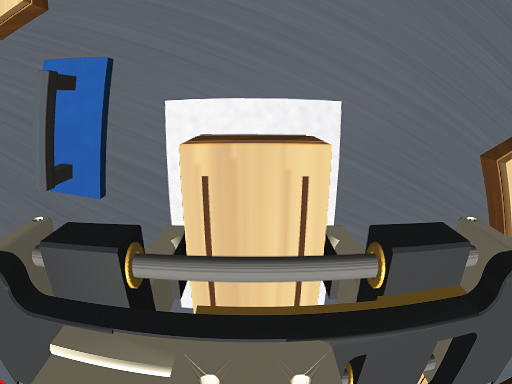

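View pics/t6.png

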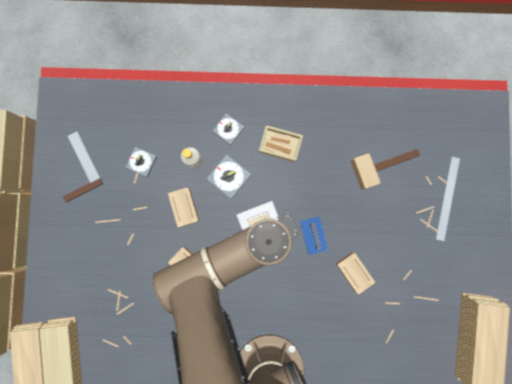

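```bash
python3 -m handwheel '{"gripper":[-1,-1,-1,-1,-1,-1],"travel":[[0.01,0.002,0],[0.01,0.002,-0.05],[0.01,0.002,-0.07],[0.01,0.002,-0.07],[0.01,0.002,-0.07],[0.01,0.002,-0.07]],"spin":[0,0,0,0,0,0]}'
```

```text
t: 14.15
eef_pos: [0.4689, 0.0326, 0.0651]
ee_rot: [-1.648, 1.57, 0.327]
force: [0.2, 0.4, -2.9]
width: 0.07
```

```bash
python3 -m handwheel '{"gripper":[-1,-1,-1,-1,-1,-1],"travel":[[-0.006,-0.004,0],[-0.006,-0.004,-0.01],[-0.006,-0.004,-0.024],[-0.006,-0.004,-0.024],[-0.006,-0.004,-0.024],[-0.006,-0.004,-0.024]],"spin":[0,0,0,0,0,0]}'
```

```text
t: 14.75
eef_pos: [0.4654, 0.0305, 0.0523]
ee_rot: [1.96, 1.571, -2.348]
force: [0.1, 0.5, -1.8]
width: 0.07
```

```bash
python3 -m handwheel '{"gripper":[-1,-1,-1],"travel":[[0,0,-0.003],[0,0,-0.006],[0,0,-0.006]],"spin":[0,0,0]}'
```

```text
t: 15.05
eef_pos: [0.4655, 0.0306, 0.0498]
ee_rot: [-1.672, 1.57, 0.303]
force: [-2.4, 0.4, 5.7]
width: 0.0703
```

```bash
python3 -m handwheel '{"gripper":[0.6,1,1,1,1,1,1,1,1,1],"travel":[[0,0,0],[0,0,0],[0,0,0],[0,0,0],[0,0,0.05],[0,0,0.15],[0,0,0.25],[0,0,0.35],[-0.04,0,0.42],[-0.04,0,0.42]],"spin":[0,0,0,0,0,0,0,0,0,0]}'
python3 - <<'E'
from h import *
s,a,M=jaw();print(s["eef_pos"],a,s["q"].round(2),s["force"])
f=grab("wrist");cv2.imwrite("pics/w7.png",f["pixels"])
om(f,.465,.03,.1,.058,"m7.png",3)
m=wood(f["pixels"]); m[222:]=False
for r in rectfit(f,m,.058,250): print(r)
E
```

```text
t: 16.05
eef_pos: [0.4463, 0.0308, 0.2647]
ee_rot: [-1.584, 1.562, 0.391]
force: [0.7, -0.3, 0.1]
width: 0.0875
[0.44628696 0.03084549 0.26468863] 113.1458687309702 [ 0.51 -0.05 -0.44  0.   -1.17 -1.68] [ 0.74561767 -0.31473639  0.08980366]
{'px': array([77., 25.]), 'c': (345.0, -264.9), 'size': (94.1, 67.1), 'ang': 35.4}
{'px': array([440., 171.]), 'c': (345.2, 268.3), 'size': (114.9, 67.6), 'ang': 48.4}
{'px': array([248., 177.]), 'c': (459.5, 28.5), 'size': (107.5, 69.5), 'ang': 23.0}
{'px': array([  8., 208.]), 'c': (655.9, -323.7), 'size': (52.7, 50.0), 'ang': -66.8}
```

View pics/m7.png

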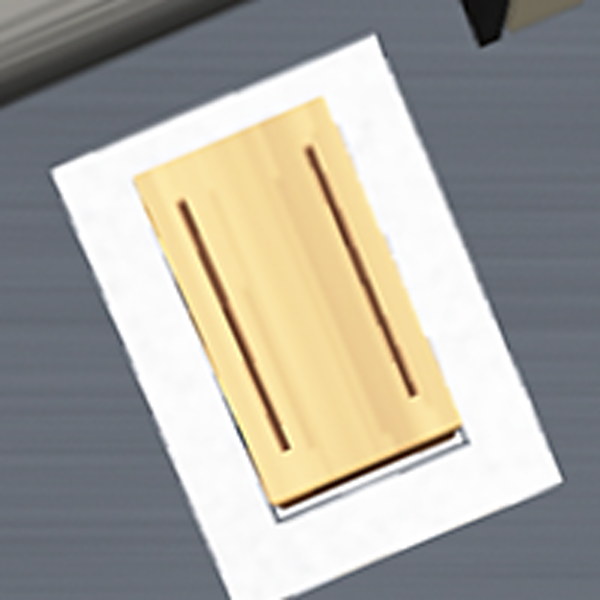

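Box 1 is within about 1 mm of the outline centre. Next is the box at the right, near the base.

```bash
python3 -m handwheel '{"gripper":[1,1,1,1,1,1,1,1,1,1],"travel":[[-0.03,-0.09,0],[-0.06,-0.18,0],[-0.09,-0.27,0],[-0.12,-0.36,0],[-0.15,-0.45,0],[-0.18,-0.54,0],[-0.216,-0.622,0],[-0.216,-0.622,-0.08],[-0.216,-0.622,-0.15],[-0.216,-0.622,-0.15]],"spin":[0.1,0.2,0.28,0.28,0.28,0.28,0.28,0.28,0.28,0.28]}'
python3 - <<'E'
from h import *
s,a,M=jaw();print(s["eef_pos"],a,s["q"].round(2),s["force"])
f=grab("wrist");cv2.imwrite("pics/w8.png",f["pixels"])
m=wood(f["pixels"]); m[222:]=False
for r in rectfit(f,m,.04,250): print(r)
f=grab("top");m=wood(f["pixels"])
for r in rectfit(f,m,.04,250): print(r) if r["size"][1]<80 else 0
E
```

```text
t: 17.1
eef_pos: [0.3335, -0.2798, 0.1794]
ee_rot: [0.56, 1.561, 2.751]
force: [-0.2, 0.4, 0.5]
width: 0.0874
[ 0.33352165 -0.27980996  0.17937798] 125.5646340867059 [-0.24  0.02 -0.58 -0.   -0.98 -0.71] [-0.24131987  0.39790143  0.52923591]
{'px': array([502., 110.]), 'c': (75.8, -88.7), 'size': (179.7, 50.9), 'ang': 40.5}
{'px': array([247., 171.]), 'c': (325.5, -292.3), 'size': (97.7, 70.2), 'ang': 35.5}
{'px': array([273.,  78.]), 'c': (1003.6, 3.7), 'size': (1634.4, 37.5), 'ang': 90.0}
{'px': array([  2., 139.]), 'c': (729.6, 927.8), 'size': (262.8, 20.4), 'ang': 4.2}
{'px': array([367., 171.]), 'c': (687.7, -320.1), 'size': (111.8, 59.9), 'ang': 21.0}
{'px': array([183., 207.]), 'c': (545.8, 307.2), 'size': (119.9, 73.0), 'ang': 18.6}
{'px': array([264., 232.]), 'c': (466.6, 30.7), 'size': (114.2, 64.9), 'ang': 23.2}
{'px': array([188., 266.]), 'c': (346.1, 282.2), 'size': (117.1, 72.8), 'ang': 46.9}
{'px': array([264., 345.]), 'c': (87.1, 20.3), 'size': (180.5, 72.1), 'ang': -81.5}
```

View pics/w8.png

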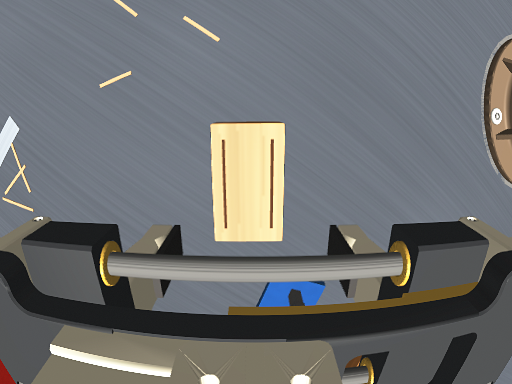

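Run:
```python
from h import *
f=grab("wrist")
m=wood(f["pixels"]); m[248:]=False; m[:,:190]=0;m[:,320:]=0
for r in rectfit(f,m,.04,250): print(r)
```

```text
{'px': array([251., 177.]), 'c': (334.5, -285.9), 'size': (119.3, 70.4), 'ang': 35.6}
```

```bash
python3 -m handwheel '{"gripper":[1,1,1,1,1,1],"travel":[[0.002,-0.01,0],[0.002,-0.01,-0.08],[0.002,-0.01,-0.16],[0.002,-0.01,-0.16],[0.002,-0.01,-0.16],[0.002,-0.01,-0.16]],"spin":[0,0,0,0,0,0]}'
python3 - <<'E'
from h import *
s,a,M=jaw();print(s["eef_pos"],a,s["q"].round(2),s["force"])
f=grab("wrist");cv2.imwrite("pics/w9.png",f["pixels"])
m=wood(f["pixels"]); m[222:]=False
for r in rectfit(f,m,.04,250): print(r)
E
```

```text
t: 17.85
eef_pos: [0.3401, -0.2862, 0.1066]
ee_rot: [-2.629, 1.567, -0.433]
force: [-0.3, -0.2, 0.7]
width: 0.0871
[ 0.34013993 -0.28619519  0.10659319] 125.7773117744501 [-0.25  0.12 -0.67  0.   -0.77 -0.69] [-0.28422457 -0.1670375   0.74400696]
{'px': array([260., 172.]), 'c': (314.8, -299.9), 'size': (71.2, 70.2), 'ang': 35.8}
```

View pics/w9.png

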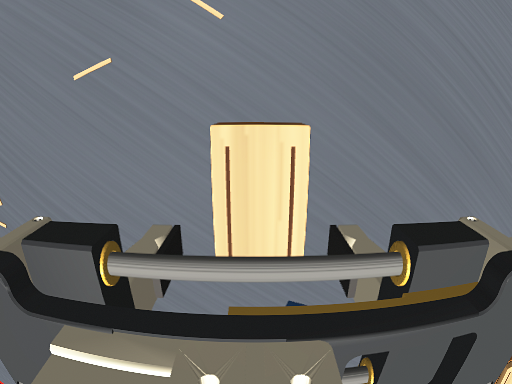

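```bash
python3 -m handwheel '{"gripper":[1,1,1,1,1,-1,-1,-1,-1,-1,-1,-1],"travel":[[-0.01,0.001,-0.05],[-0.01,0.001,-0.12],[-0.01,0.001,-0.149],[-0.01,0.001,-0.149],[-0.01,0.001,-0.149],[-0.01,0.001,-0.149],[-0.01,0.001,-0.149],[-0.01,0.001,-0.149],[-0.01,0.001,-0.149],[-0.01,0.001,-0.149],[-0.01,0.001,-0.149],[-0.01,0.001,-0.149]],"spin":[0,0,0,0,0,0,0,0,0,0,0,0]}'
python3 -m handwheel '{"gripper":[-1,-1,-1,-1,-1,-1],"travel":[[0,0,0.05],[0,0,0.15],[0,0,0.25],[0,0,0.36],[0,0,0.36],[0,0,0.36]],"spin":[0,0,0,0,0,0]}'
python3 - <<'E'
from h import *
s,a,M=jaw();print(s["eef_pos"],a,s["q"].round(2),s["force"])
f=grab("top");m=wood(f["pixels"])
for r in rectfit(f,m,.04,250): print(r) if r["size"][1]<80 else 0
E
```

```text
t: 19.1
eef_pos: [0.3341, -0.2853, 0.0308]
ee_rot: [-2.559, 1.569, -0.365]
force: [-0.6, 2.1, 8.3]
width: 0.0697
t: 19.7
eef_pos: [0.3339, -0.2851, 0.2113]
ee_rot: [-2.372, 1.567, -0.178]
force: [0.3, 0.6, -3.6]
width: 0.0702
[ 0.33389411 -0.28511417  0.21134932] 125.70955378604458 [-0.25 -0.02 -0.53 -0.   -1.05 -0.69] [ 0.31367519  0.56845246 -3.6310593 ]
{'px': array([273.,  78.]), 'c': (1003.7, 3.7), 'size': (1634.5, 37.3), 'ang': 90.0}
{'px': array([  2., 139.]), 'c': (729.6, 927.8), 'size': (262.8, 20.4), 'ang': 4.2}
{'px': array([367., 170.]), 'c': (687.8, -320.0), 'size': (111.6, 59.9), 'ang': 21.0}
{'px': array([183., 207.]), 'c': (545.7, 307.2), 'size': (120.2, 73.0), 'ang': 18.5}
{'px': array([264., 232.]), 'c': (466.9, 30.8), 'size': (113.6, 64.9), 'ang': 23.0}
{'px': array([188., 266.]), 'c': (346.1, 282.2), 'size': (117.1, 72.8), 'ang': 46.9}
{'px': array([265., 346.]), 'c': (84.7, 14.5), 'size': (186.3, 78.3), 'ang': -86.5}
```

```bash
python3 -m handwheel '{"gripper":[-1,-1,-1,-1,-1,-1,-1,-1,-1,-1,-1,-1,-1,-1],"travel":[[0.03,0.08,0],[0.07,0.16,0],[0.1,0.25,0],[0.14,0.34,0],[0.18,0.43,0],[0.22,0.52,0],[0.263,0.6,0],[0.263,0.631,0],[0.263,0.631,0],[0.263,0.631,-0.07],[0.263,0.631,-0.14],[0.263,0.631,-0.21],[0.263,0.631,-0.21],[0.263,0.631,-0.21]],"spin":[-0.1,-0.2,-0.282,-0.282,-0.282,-0.282,-0.282,-0.282,-0.282,-0.282,-0.282,-0.282,-0.282,-0.282]}'
python3 -m handwheel '{"gripper":[-1,-1,-1],"travel":[[0,0,0],[0,0,0],[0,0,0]],"spin":[0,0,0]}'
python3 - <<'E'
from h import *
s,a,M=jaw();print(s["eef_pos"],a,s["q"].round(2),s["force"])
f=grab("wrist");cv2.imwrite("pics/w10.png",f["pixels"])
E
```

```text
t: 21.15
eef_pos: [0.4641, 0.0294, 0.1043]
ee_rot: [1.75, 1.567, -2.561]
force: [0.6, -0.3, -1.4]
width: 0.0695
t: 21.45
eef_pos: [0.4655, 0.0307, 0.1061]
ee_rot: [-1.51, 1.568, 0.462]
force: [-0.2, -0.4, -1.1]
width: 0.0696
[0.46548455 0.0306581  0.10605764] 113.02705491532804 [ 0.49  0.16 -0.62  0.   -0.78 -1.66] [-0.22952792 -0.35525709 -1.13004853]
```

View pics/w10.png

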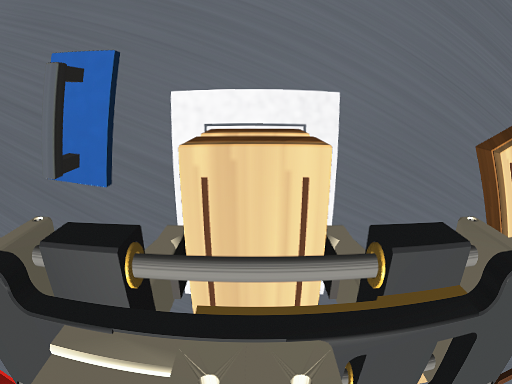

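Exactly over it. Next I'll lower the box until it touches, then release.

```bash
python3 -m handwheel '{"gripper":[-1,-1,-1,-1,-1],"travel":[[0,0,-0.015],[0,0,-0.03],[0,0,-0.033],[0,0,-0.033],[0,0,-0.033]],"spin":[0,0,0,0,0]}'
```

```text
t: 22.0
eef_pos: [0.4648, 0.0305, 0.0885]
ee_rot: [2.027, 1.571, -2.283]
force: [-5.0, 0.5, 9.3]
width: 0.07
```

```bash
python3 -m handwheel '{"gripper":[0.6,1,1,1,1,1,1,1,1,1],"travel":[[0,0,0],[0,0,0],[0,0,0],[0,0,0],[0,0,0.05],[0,0,0.15],[0,0,0.25],[0,0,0.35],[-0.04,0,0.4],[-0.04,0,0.4]],"spin":[0,0,0,0,0,0,0,0,0,0]}'
python3 - <<'E'
from h import *
s,a,M=jaw();print(s["eef_pos"],a,s["q"].round(2),s["force"])
f=grab("wrist")
om(f,.465,.03,.1,.098,"m11.png",3)
m=wood(f["pixels"]); m[240:]=False
for r in rectfit(f,m,.098,250): print(r)
E
```

```text
t: 23.0
eef_pos: [0.4452, 0.0307, 0.2924]
ee_rot: [-1.55, 1.563, 0.423]
force: [-0.1, -0.0, 0.8]
width: 0.0877
[0.44523775 0.03070632 0.2924168 ] 113.04409452938965 [ 0.51 -0.07 -0.39  0.   -1.24 -1.68] [-0.06535355 -0.04018482  0.7964467 ]
{'px': array([430., 168.]), 'c': (348.7, 237.9), 'size': (106.4, 64.6), 'ang': 48.5}
{'px': array([248., 185.]), 'c': (465.0, 30.8), 'size': (120.0, 69.6), 'ang': 22.9}
{'px': array([ 16., 207.]), 'c': (637.0, -286.4), 'size': (69.9, 50.2), 'ang': 21.6}
```

View pics/m11.png

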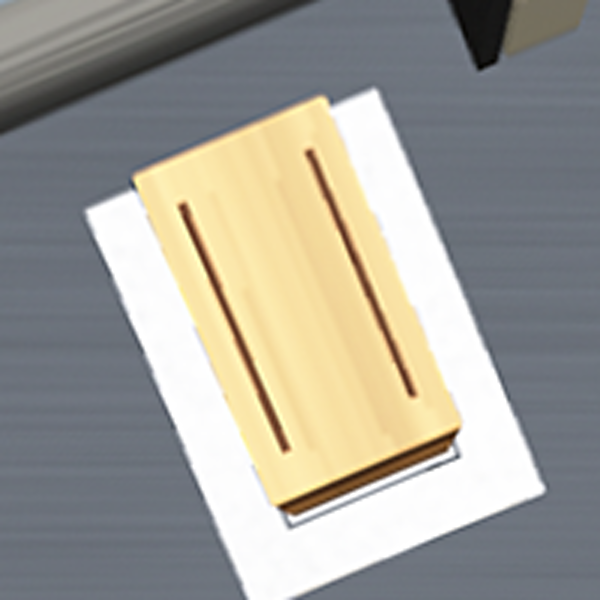

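```bash
python3 -m handwheel '{"gripper":[1,1,1,1,1,1,1,1,1,1,1],"travel":[[-0.03,0.08,0],[-0.07,0.16,0],[-0.1,0.24,0],[-0.14,0.32,0],[-0.18,0.4,0],[-0.198,0.488,0],[-0.198,0.488,-0.08],[-0.198,0.488,-0.16],[-0.198,0.488,-0.22],[-0.198,0.488,-0.22],[-0.198,0.488,-0.22]],"spin":[0.1,0.2,0.3,0.4,0.53,0.53,0.53,0.53,0.53,0.53,0.53]}'
python3 - <<'E'
from h import *
s,a,M=jaw();print(s["eef_pos"],a,s["q"].round(2),s["force"])
f=grab("wrist");cv2.imwrite("pics/w12.png",f["pixels"])
m=wood(f["pixels"]); m[248:]=False; m[:,:190]=0;m[:,325:]=0
for r in rectfit(f,m,.04,250): print(r)
E
```

```text
t: 24.15
eef_pos: [0.346, 0.2742, 0.178]
ee_rot: [2.071, 1.568, -1.823]
force: [0.5, 0.2, 1.0]
width: 0.0877
[0.346015   0.27416268 0.17804616] 136.8912955663016 [ 1.12  0.03 -0.58  0.   -0.97 -1.87] [0.48387846 0.18274528 1.00599918]
{'px': array([262., 187.]), 'c': (343.2, 282.3), 'size': (120.2, 70.3), 'ang': 48.3}
```

View pics/w12.png

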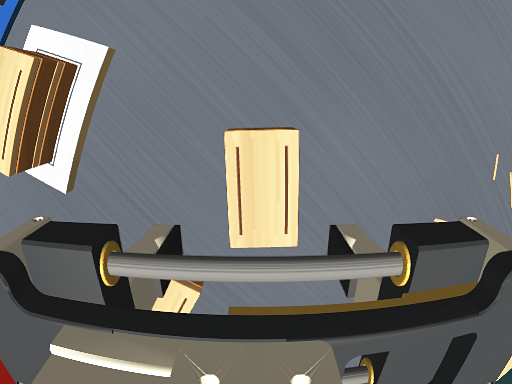

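```bash
python3 -m handwheel '{"gripper":[1,1,1,1,1],"travel":[[-0.005,0.016,0],[-0.005,0.016,-0.08],[-0.005,0.016,-0.14],[-0.005,0.016,-0.14],[-0.005,0.016,-0.14]],"spin":[0.031,0.031,0.031,0.031,0.031]}'
python3 - <<'E'
from h import *
s,a,M=jaw();print(s["eef_pos"],a,s["q"].round(2),s["force"])
f=grab("wrist");m=wood(f["pixels"]); m[222:]=False;m[:,:190]=0;m[:,325:]=0
for r in rectfit(f,m,.04,250):
    an=np.radians(r["ang"]); u=np.array([np.cos(an),np.sin(an)]); c=np.array(r["c"])
    if u@(c-s["eef_pos"][:2]*1000)<0: u=-u
    print(r, "centre", c+u*(r["size"][0]/2-60) if r["size"][0]>73 else c)
E
```

```text
t: 24.7
eef_pos: [0.3438, 0.2833, 0.1096]
ee_rot: [-1.906, 1.57, 0.508]
force: [-0.2, -0.1, 0.9]
width: 0.0877
[0.34383153 0.28327549 0.10960916] 138.333331701258 [ 1.13  0.12 -0.66  0.   -0.79 -1.86] [-0.19284793 -0.11816557  0.8555259 ]
{'px': array([254., 174.]), 'c': (326.5, 263.5), 'size': (70.2, 69.1), 'ang': -41.7} centre [326.5 263.5]
```

```bash
python3 -m handwheel '{"gripper":[1,1,1,1,-1,-1,-1,-1,-1,-1,-1],"travel":[[-0.001,-0.001,-0.07],[-0.001,-0.001,-0.13],[-0.001,-0.001,-0.156],[-0.001,-0.001,-0.156],[-0.001,-0.001,-0.156],[-0.001,-0.001,-0.156],[-0.001,-0.001,-0.156],[-0.001,-0.001,-0.156],[-0.001,-0.001,-0.156],[-0.001,-0.001,-0.156],[-0.001,-0.001,-0.156]],"spin":[0,0,0,0,0,0,0,0,0,0,0]}'
python3 -m handwheel '{"gripper":[-1,-1,-1,-1,-1,-1,-1],"travel":[[0,0,0.05],[0,0,0.15],[0,0,0.25],[0,0,0.35],[0,0,0.44],[0,0,0.44],[0,0,0.44]],"spin":[0,0,0,0,0,0,0]}'
python3 - <<'E'
from h import *
s,a,M=jaw();print(s["eef_pos"],a,s["q"].round(2),s["force"])
f=grab("wrist");cv2.imwrite("pics/w13.png",f["pixels"])
E
```

```text
t: 25.85
eef_pos: [0.3433, 0.2829, 0.0317]
ee_rot: [-1.366, 1.568, 1.048]
force: [-1.7, -1.1, 8.9]
width: 0.0698
t: 26.55
eef_pos: [0.3427, 0.2821, 0.2517]
ee_rot: [-1.123, 1.567, 1.29]
force: [-0.6, -0.6, -2.3]
width: 0.0698
[0.34269558 0.282083   0.25168984] 138.25874288956138 [ 1.14 -0.04 -0.46 -0.   -1.15 -1.86] [-0.60138453 -0.62771402 -2.28681153]
```

View pics/w13.png

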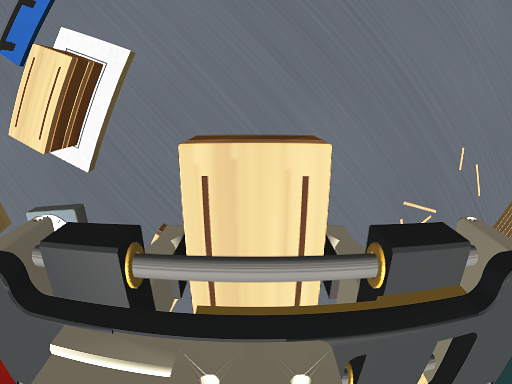

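```bash
python3 -m handwheel '{"gripper":[-1,-1,-1,-1,-1,-1,-1,-1,-1,-1,-1,-1,-1,-1],"travel":[[0.03,-0.08,0],[0.07,-0.16,0],[0.11,-0.24,0],[0.15,-0.32,0],[0.19,-0.4,0],[0.23,-0.48,0],[0.246,-0.503,0],[0.246,-0.503,0],[0.246,-0.503,-0.08],[0.246,-0.503,-0.15],[0.246,-0.503,-0.207],[0.246,-0.503,-0.207],[0.246,-0.503,-0.207],[0.246,-0.503,-0.207]],"spin":[-0.1,-0.2,-0.3,-0.4,-0.5,-0.561,-0.561,-0.561,-0.561,-0.561,-0.561,-0.561,-0.561,-0.561]}'
python3 -m handwheel '{"gripper":[-1,-1],"travel":[[0,0,0],[0,0,0]],"spin":[0,0]}'
python3 - <<'E'
from h import *
s,a,M=jaw();print(s["eef_pos"],a,s["q"].round(2),s["force"])
f=grab("wrist");cv2.imwrite("pics/w14.png",f["pixels"])
E
```

```text
t: 28.0
eef_pos: [0.4666, 0.031, 0.1481]
ee_rot: [-1.735, 1.569, 0.239]
force: [0.3, -0.1, -0.8]
width: 0.0699
t: 28.2
eef_pos: [0.4664, 0.0308, 0.1479]
ee_rot: [-1.515, 1.569, 0.458]
force: [-0.0, 0.6, -1.8]
width: 0.0697
[0.46637016 0.03075725 0.14792868] 113.03885160259762 [ 0.49  0.11 -0.57  0.   -0.89 -1.66] [-1.27268822e-03  5.62760108e-01 -1.75931611e+00]
```

View pics/w14.png

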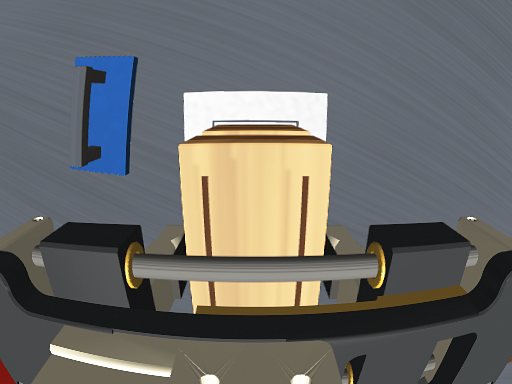

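```bash
python3 -m handwheel '{"gripper":[-1,-1,-1,-1,-1],"travel":[[-0.001,0,-0.015],[-0.001,0,-0.03],[-0.001,0,-0.035],[-0.001,0,-0.035],[-0.001,0,-0.035]],"spin":[0,0,0,0,0]}'
```

```text
t: 28.75
eef_pos: [0.4651, 0.0303, 0.1296]
ee_rot: [1.847, 1.57, -2.463]
force: [-5.2, 0.7, 8.6]
width: 0.0699
```

```bash
python3 -m handwheel '{"gripper":[0.6,1,1,1,1,1,1,1,1,1],"travel":[[0,0,0],[0,0,0],[0,0,0],[0,0,0],[0,0,0.05],[0,0,0.15],[0,0,0.25],[0,0,0.35],[-0.04,0,0.38],[-0.04,0,0.38]],"spin":[0,0,0,0,0,0,0,0,0,0]}'
python3 - <<'E'
from h import *
s,a,M=jaw();print(s["eef_pos"],a,s["q"].round(2),s["force"])
f=grab("wrist"); cv2.imwrite("pics/w15.png",f["pixels"])
m=wood(f["pixels"]); m[240:]=False
for r in rectfit(f,m,.138,250): print(r)
f=grab("top");m=wood(f["pixels"])
for r in rectfit(f,m,.04,250): print(r) if r["size"][1]<80 else 0
E
```

```text
t: 29.75
eef_pos: [0.4453, 0.0306, 0.3224]
ee_rot: [-1.51, 1.565, 0.463]
force: [0.1, 0.9, 0.0]
width: 0.0875
[0.44525314 0.03058592 0.32238463] 113.03794494511776 [ 0.51 -0.08 -0.33  0.   -1.31 -1.68] [0.12369819 0.9335088  0.01557962]
{'px': array([248., 187.]), 'c': (464.4, 30.3), 'size': (119.3, 69.7), 'ang': 23.1}
{'px': array([ 26., 202.]), 'c': (610.4, -257.1), 'size': (61.6, 45.1), 'ang': 21.6}
{'px': array([273.,  78.]), 'c': (1003.5, 3.7), 'size': (1634.5, 37.5), 'ang': 90.0}
{'px': array([  2., 139.]), 'c': (729.6, 927.8), 'size': (262.8, 20.4), 'ang': 4.2}
{'px': array([367., 171.]), 'c': (687.6, -320.3), 'size': (112.0, 60.3), 'ang': 21.0}
{'px': array([183., 207.]), 'c': (546.0, 306.8), 'size': (119.9, 73.9), 'ang': 18.5}
{'px': array([260., 222.]), 'c': (498.4, 43.4), 'size': (69.8, 46.1), 'ang': -70.2}
```

View pics/w15.png

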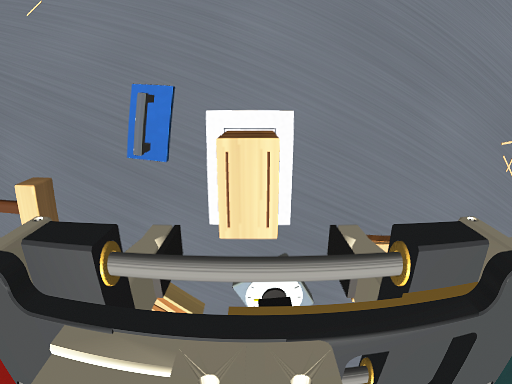

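```bash
python3 -m handwheel '{"gripper":[1,1,1,1,1,1,1,1,1,1,1,1],"travel":[[0.03,0.08,0],[0.07,0.16,0],[0.1,0.24,0],[0.14,0.32,0],[0.17,0.41,0],[0.201,0.5,0],[0.201,0.549,0],[0.201,0.549,-0.08],[0.201,0.549,-0.16],[0.201,0.549,-0.24],[0.201,0.549,-0.265],[0.201,0.549,-0.265]],"spin":[-0.1,-0.1,-0.1,-0.1,-0.1,-0.1,-0.1,-0.1,-0.1,-0.1,-0.1,-0.1]}'
python3 - <<'E'
from h import *
s,a,M=jaw();print(s["eef_pos"],a,s["q"].round(2),s["force"])
f=grab("wrist");cv2.imwrite("pics/w16.png",f["pixels"])
m=wood(f["pixels"]); m[248:]=False; m[:,:190]=0;m[:,325:]=0
for r in rectfit(f,m,.04,250): print(r)
E
```

```text
t: 31.05
eef_pos: [0.545, 0.3038, 0.1841]
ee_rot: [2.054, 1.565, -2.335]
force: [-0.2, -0.4, -0.1]
width: 0.0876
[0.54495199 0.30380002 0.18413161] 108.51405914948464 [ 0.82  0.32 -0.19 -0.   -1.07 -2.07] [-0.21830524 -0.4436164  -0.12720064]
{'px': array([260., 183.]), 'c': (544.2, 308.6), 'size': (120.1, 70.4), 'ang': 18.6}
```

View pics/w16.png

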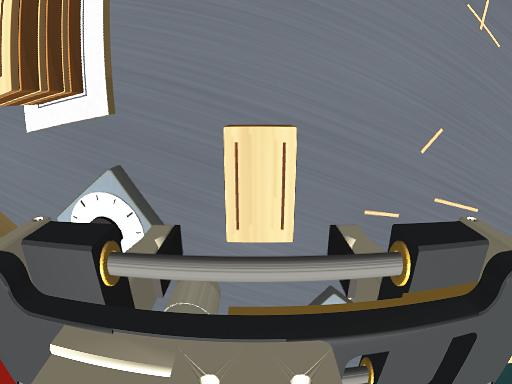

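```bash
python3 -m handwheel '{"gripper":[1,1,1,1,1],"travel":[[-0.001,0.009,0],[-0.001,0.009,-0.08],[-0.001,0.009,-0.15],[-0.001,0.009,-0.15],[-0.001,0.009,-0.15]],"spin":[0,0,0,0,0]}'
python3 - <<'E'
from h import *
s,a,M=jaw();print(s["eef_pos"],a,s["q"].round(2),s["force"])
f=grab("wrist");m=wood(f["pixels"]); m[222:]=False;m[:,:190]=0;m[:,325:]=0
for r in rectfit(f,m,.04,250): print(r)
E
```

```text
t: 31.6
eef_pos: [0.5463, 0.3102, 0.1138]
ee_rot: [-1.535, 1.569, 0.36]
force: [0.3, 0.7, 0.6]
width: 0.0877
[0.5462557  0.31015546 0.11375617] 108.56492917712923 [ 0.83  0.39 -0.26  0.   -0.91 -2.07] [0.25141392 0.70789589 0.59380428]
{'px': array([253., 172.]), 'c': (521.4, 301.0), 'size': (72.6, 70.2), 'ang': 18.5}
```

```bash
python3 -m handwheel '{"gripper":[1,1,1,1,-1,-1,-1,-1,-1,-1,-1],"travel":[[-0.005,-0.003,-0.07],[-0.005,-0.003,-0.13],[-0.005,-0.003,-0.164],[-0.005,-0.003,-0.164],[-0.005,-0.003,-0.164],[-0.005,-0.003,-0.164],[-0.005,-0.003,-0.164],[-0.005,-0.003,-0.164],[-0.005,-0.003,-0.164],[-0.005,-0.003,-0.164],[-0.005,-0.003,-0.164]],"spin":[0,0,0,0,0,0,0,0,0,0,0]}'
python3 -m handwheel '{"gripper":[-1,-1,-1,-1,-1,-1,-1,-1],"travel":[[0,0,0.05],[0,0,0.15],[0,0,0.25],[0,0,0.35],[0,0,0.45],[0,0,0.52],[0,0,0.52],[0,0,0.52]],"spin":[0,0,0,0,0,0,0,0]}'
python3 - <<'E'
from h import *
s,a,M=jaw();print(s["eef_pos"],a,s["q"].round(2),s["force"])
E
```

```text
t: 32.75
eef_pos: [0.5438, 0.3088, 0.0318]
ee_rot: [-1.201, 1.568, 0.693]
force: [-1.3, -0.8, 6.8]
width: 0.0701
t: 33.55
eef_pos: [0.5426, 0.308, 0.2909]
ee_rot: [-0.795, 1.569, 1.099]
force: [-0.4, -0.7, -2.3]
width: 0.07
[0.5425894  0.3079584  0.29088368] 108.5166635043369 [ 0.83  0.25 -0.04 -0.   -1.28 -2.08] [-0.37721893 -0.68860175 -2.34062633]
```

```bash
python3 -m handwheel '{"gripper":[-1,-1,-1,-1,-1,-1,-1,-1,-1,-1,-1,-1,-1,-1,-1],"travel":[[-0.02,-0.08,0],[-0.04,-0.16,0],[-0.06,-0.24,0],[-0.08,-0.32,0],[-0.1,-0.4,0],[-0.13,-0.48,0],[-0.154,-0.555,0],[-0.154,-0.555,0],[-0.154,-0.555,-0.08],[-0.154,-0.555,-0.15],[-0.154,-0.555,-0.205],[-0.154,-0.555,-0.205],[-0.154,-0.555,-0.205],[-0.154,-0.555,-0.205],[-0.154,-0.555,-0.205]],"spin":[0.1,0.1,0.1,0.1,0.1,0.1,0.1,0.1,0.1,0.1,0.1,0.1,0.1,0.1,0.1]}'
python3 - <<'E'
from h import *
s,a,M=jaw();print(s["eef_pos"],a,s["q"].round(2),s["force"])
f=grab("wrist");cv2.imwrite("pics/w17.png",f["pixels"])
E
```

```text
t: 35.05
eef_pos: [0.4666, 0.0308, 0.1887]
ee_rot: [-1.578, 1.568, 0.395]
force: [-0.4, -0.8, -0.6]
width: 0.07
[0.46662604 0.03082859 0.1886577 ] 113.04423212175709 [ 0.49  0.06 -0.51  0.   -0.99 -1.66] [-0.38176543 -0.75196355 -0.57459931]
```

View pics/w17.png

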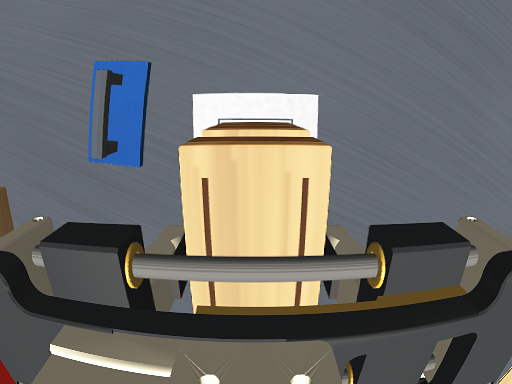

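```bash
python3 -m handwheel '{"gripper":[-1,-1,-1,-1,-1],"travel":[[-0.001,0,-0.015],[-0.001,0,-0.03],[-0.001,0,-0.036],[-0.001,0,-0.036],[-0.001,0,-0.036]],"spin":[0,0,0,0,0]}'
```

```text
t: 35.6
eef_pos: [0.4652, 0.0302, 0.1697]
ee_rot: [2.545, 1.57, -1.765]
force: [-3.7, 0.4, 7.3]
width: 0.0698
```

```bash
python3 -m handwheel '{"gripper":[0.6,1,1,1,1,1,1,1,1,1],"travel":[[0,0,0],[0,0,0],[0,0,0],[0,0,0],[0,0,0.05],[0,0,0.15],[0,0,0.25],[0,0,0.33],[-0.04,0,0.33],[-0.04,0,0.33]],"spin":[0,0,0,0,0,0,0,0,0,0]}'
python3 - <<'E'
from h import *
s,a,M=jaw();print(s["eef_pos"],a,s["q"].round(2),s["force"])
f=grab("wrist"); cv2.imwrite("pics/w18.png",f["pixels"])
m=wood(f["pixels"]); m[240:]=False
for r in rectfit(f,m,.178,250): print(r)
hsv=cv2.cvtColor(f["pixels"],cv2.COLOR_BGR2HSV);H,S=hsv[...,0],hsv[...,1]
print("blue",rectfit(f,(H>100)&(H<130)&(S>150),.012))
E
```

```text
t: 36.6
eef_pos: [0.4444, 0.0305, 0.3356]
ee_rot: [-1.289, 1.568, 0.683]
force: [-0.4, -0.0, -0.2]
width: 0.0876
[0.44442659 0.03046301 0.33562903] 113.02746334435183 [ 0.51 -0.08 -0.31 -0.   -1.34 -1.68] [-0.4394096  -0.00481409 -0.23036959]
{'px': array([247., 190.]), 'c': (459.1, 27.9), 'size': (105.6, 70.3), 'ang': 22.8}
{'px': array([ 31., 201.]), 'c': (583.7, -228.5), 'size': (55.1, 40.0), 'ang': 20.4}
blue [{'px': array([155., 122.]), 'c': (457.4, -143.6), 'size': (119.4, 71.8), 'ang': 15.6}]
```

View pics/w18.png

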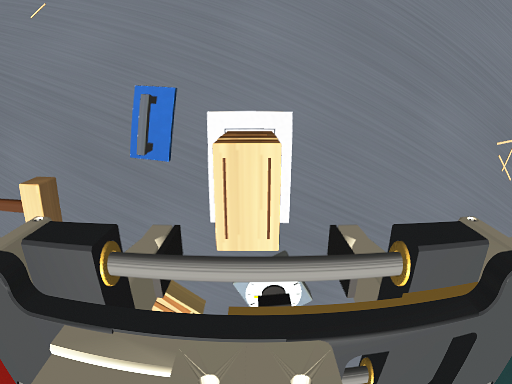

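Run:
```python
from h import *
f=grab("scene"); cv2.imwrite("pics/s18.png",cv2.resize(f["pixels"][0:300,60:400],None,fx=2.2,fy=2.0))
s,a,M=jaw();p=s["eef_pos"];
print([ (z,proj(f,[p[0],p[1],z])[0].round(0)) for z in (.3356,.38,.45,.5,.55,.6)])
```

```text
[(0.3356, array([222., 108.])), (0.38, array([221.,  95.])), (0.45, array([219.,  72.])), (0.5, array([218.,  54.])), (0.55, array([217.,  35.])), (0.6, array([215.,  14.]))]
```

View pics/s18.png

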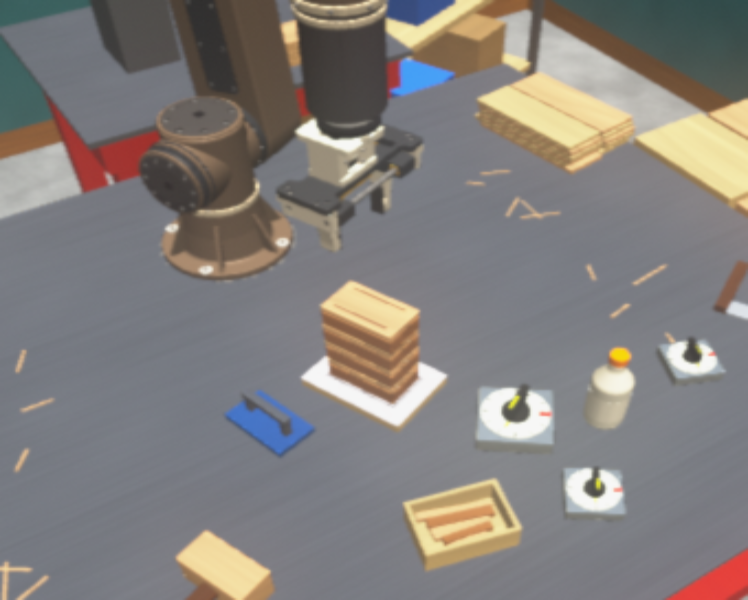

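The column stands square in the scene view. Next I'll fetch the weight.

```bash
python3 -m handwheel '{"gripper":[1,1,1,1,1,1,1,1,1,1],"travel":[[0.01,-0.09,0],[0.02,-0.18,0],[0.025,-0.27,0],[0.025,-0.351,0],[0.025,-0.351,-0.08],[0.025,-0.351,-0.16],[0.025,-0.351,-0.24],[0.025,-0.351,-0.32],[0.025,-0.351,-0.4],[0.025,-0.351,-0.4]],"spin":[-0.166,-0.166,-0.166,-0.166,-0.166,-0.166,-0.166,-0.166,-0.166,-0.166]}'
python3 -m handwheel '{"gripper":[1,1],"travel":[[0,0,0],[0,0,0]],"spin":[0,0]}'
python3 - <<'E'
from h import *
s,a,M=jaw();print(s["eef_pos"],a,s["q"].round(2),s["force"])
f=grab("wrist");cv2.imwrite("pics/w19.png",f["pixels"])
E
```

```text
t: 37.7
eef_pos: [0.454, -0.1453, 0.129]
ee_rot: [1.304, 1.56, -3.139]
force: [-0.8, -0.5, -0.6]
width: 0.0874
t: 37.9
eef_pos: [0.4593, -0.1452, 0.1361]
ee_rot: [-2.029, 1.568, -0.186]
force: [0.5, 0.9, 0.8]
width: 0.0876
[ 0.45931352 -0.14522562  0.13605592] 105.5880803004794 [ 0.1   0.14 -0.56  0.   -0.87 -1.4 ] [0.54705025 0.87996295 0.84945381]
```

View pics/w19.png

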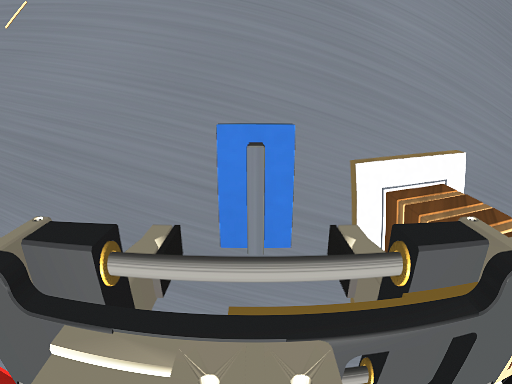

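```bash
python3 -m handwheel '{"gripper":[1,1,1,1,1,-1,-1,-1,-1,-1,-1,-1,-1,-1,-1,-1,-1,-1],"travel":[[-0.004,0,-0.06],[-0.004,0,-0.12],[-0.004,0,-0.18],[-0.004,0,-0.18],[-0.004,0,-0.18],[-0.004,0,-0.18],[-0.004,0,-0.18],[-0.004,0,-0.18],[-0.004,0,-0.18],[-0.004,0,-0.18],[-0.004,0,-0.18],[-0.004,0,-0.18],[-0.004,0,-0.18],[-0.004,0,-0.18],[-0.004,0,-0.18],[-0.004,0,-0.18],[-0.004,0,-0.18],[-0.004,0,-0.18]],"spin":[0,0,0,0,0,0,0,0,0,0,0,0,0,0,0,0,0,0]}' 50
python3 -m handwheel '{"gripper":[-1,-1,-1,-1,-1,-1,-1,-1,-1],"travel":[[0,0,0.03],[0,0,0.1],[0,0,0.18],[0,0,0.26],[0,0,0.34],[0,0,0.42],[0,0,0.46],[0,0,0.46],[0,0,0.46]],"spin":[0,0,0,0,0,0,0,0,0]}'
python3 - <<'E'
from h import *
s,a,M=jaw();print(s["eef_pos"],a,s["q"].round(2),s["force"])
f=grab("wrist");cv2.imwrite("pics/w20.png",f["pixels"])
E
```

```text
t: 39.75
eef_pos: [0.4559, -0.1451, 0.0443]
ee_rot: [-2.205, 1.571, -0.362]
force: [1.1, -2.1, -1.2]
width: 0.0133
t: 40.65
eef_pos: [0.4546, -0.1446, 0.2724]
ee_rot: [0.82, 1.568, 2.662]
force: [-0.0, -0.2, -8.6]
width: 0.0132
[ 0.45456655 -0.14464267  0.27242036] 105.5252201394825 [ 0.1   0.01 -0.36 -0.   -1.2  -1.4 ] [-5.22897192e-03 -2.19401285e-01 -8.60909663e+00]
```

View pics/w20.png

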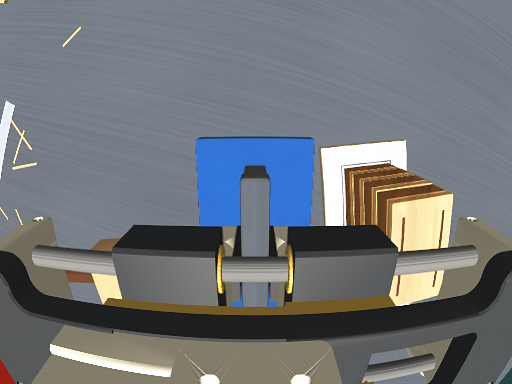

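```bash
python3 -m handwheel '{"gripper":[-1,-1,-1,-1,-1,-1,-1,-1,-1,-1],"travel":[[0.01,0.07,0],[0.015,0.14,0],[0.02,0.21,0],[0.02,0.28,0],[0.02,0.35,0],[0.02,0.35,0],[0.02,0.35,-0.03],[0.02,0.35,-0.06],[0.02,0.35,-0.06],[0.02,0.35,-0.06]],"spin":[0.166,0.166,0.166,0.166,0.166,0.166,0.166,0.166,0.166,0.166]}'
python3 -m handwheel '{"gripper":[-1,-1],"travel":[[0,0,0],[0,0,0]],"spin":[0,0]}'
python3 - <<'E'
from h import *
s,a,M=jaw();print(s["eef_pos"],a,s["q"].round(2),s["force"])
f=grab("wrist");cv2.imwrite("pics/w21.png",f["pixels"])
E
```

```text
t: 41.7
eef_pos: [0.4652, 0.0294, 0.2432]
ee_rot: [1.668, 1.568, -2.642]
force: [0.5, 0.7, -7.2]
width: 0.0137
t: 41.9
eef_pos: [0.4661, 0.0298, 0.2448]
ee_rot: [-1.647, 1.57, 0.325]
force: [-0.7, -0.4, -6.7]
width: 0.0136
[0.46614915 0.02984198 0.24480985] 113.01348469660086 [ 0.49  0.01 -0.43  0.   -1.13 -1.66] [-0.67744687 -0.43478757 -6.65286546]
```

View pics/w21.png

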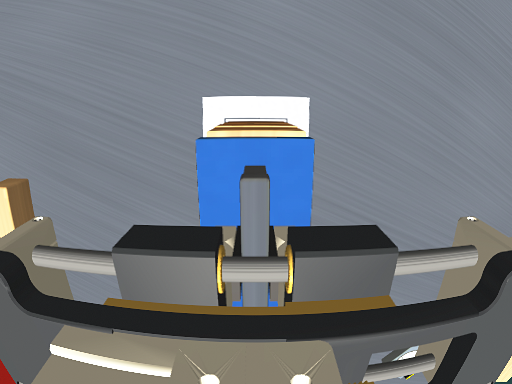

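```bash
python3 -m handwheel '{"gripper":[-1,-1,-1,-1,-1],"travel":[[-0.003,0,-0.02],[-0.003,0,-0.036],[-0.003,0,-0.04],[-0.003,0,-0.04],[-0.003,0,-0.04]],"spin":[0,0,0,0,0]}'
python3 -m handwheel '{"gripper":[-1,-1,-1],"travel":[[0,0,-0.003],[0,0,-0.006],[0,0,-0.006]],"spin":[0,0,0]}'
```

```text
t: 42.45
eef_pos: [0.4645, 0.0299, 0.2244]
ee_rot: [-2.831, 1.571, -0.858]
force: [0.1, 0.2, -8.0]
width: 0.0138
t: 42.75
eef_pos: [0.4648, 0.0299, 0.2226]
ee_rot: [-1.906, 1.569, 0.067]
force: [-3.8, 0.5, 4.3]
width: 0.0133
```

```bash
python3 -m handwheel '{"gripper":[-0.5,0,0.5,1,1,1,1,1,1,1,1,1],"travel":[[0,0,0],[0,0,0],[0,0,0],[0,0,0],[0,0,0],[0,0,0],[0,0,0.03],[0,0,0.08],[0,0,0.16],[0,0,0.24],[-0.04,0,0.26],[-0.04,0,0.26]],"spin":[0,0,0,0,0,0,0,0,0,0,0,0]}'
python3 - <<'E'
from h import *
s,a,M=jaw();print(s["eef_pos"],a,s["q"].round(2),s["force"])
f=grab("wrist"); cv2.imwrite("pics/w22.png",f["pixels"])
hsv=cv2.cvtColor(f["pixels"],cv2.COLOR_BGR2HSV);H,S=hsv[...,0],hsv[...,1]
print("blue",rectfit(f,(H>100)&(H<130)&(S>150),.190))
g=grab("scene"); cv2.imwrite("pics/s22.png",cv2.resize(g["pixels"][60:300,120:420],None,fx=2.5,fy=2.5,interpolation=cv2.INTER_CUBIC))
E
```

```text
t: 43.95
eef_pos: [0.4439, 0.03, 0.3538]
ee_rot: [-1.497, 1.566, 0.476]
force: [0.7, -0.3, -0.3]
width: 0.0873
[0.4439316  0.02997672 0.35377123] 113.03824726055483 [ 0.51 -0.09 -0.28  0.   -1.38 -1.68] [ 0.7287262  -0.34512485 -0.26747218]
blue [{'px': array([248., 193.]), 'c': (465.6, 30.9), 'size': (119.1, 69.5), 'ang': 23.2}]
```

View pics/w22.png

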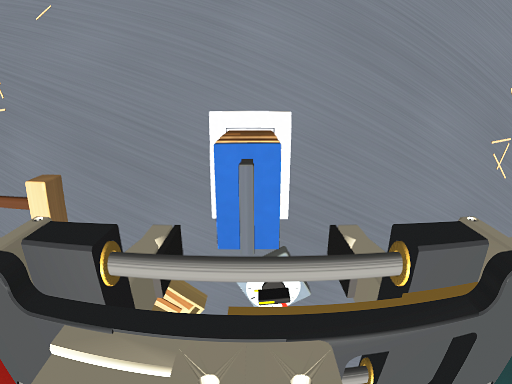

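View pics/s22.png

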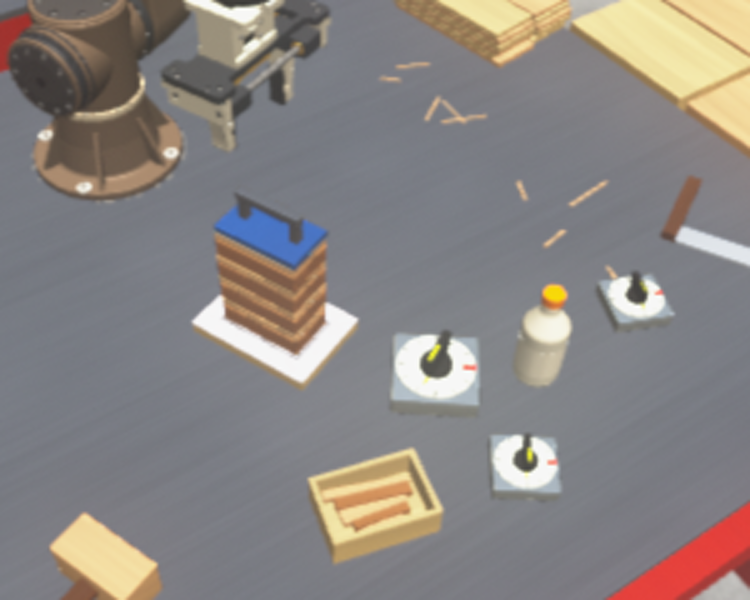

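The weight sits at (0.4656, 0.0309) at 23.2°, square on the column, and it has been released. Next I'll look closely at the large timer.

```bash
python3 -m handwheel '{"gripper":[1,1,1,1,1,1,1,1,1,1,1],"travel":[[0.06,0.04,0],[0.12,0.08,0],[0.2,0.12,0],[0.28,0.16,0],[0.36,0.22,0],[0.42,0.26,0],[0.5,0.32,0],[0.512,0.32,-0.05],[0.512,0.32,-0.1],[0.512,0.32,-0.1],[0.512,0.32,-0.1]],"spin":[0,0,0,0,0,0,0,0,0,0,0]}'
python3 - <<'E'
from h import *
s,a,M=jaw();print(s["eef_pos"],a,s["q"].round(2),s["force"])
f=grab("wrist");cv2.imwrite("pics/w23.png",f["pixels"])
om(f,.645,.16,.09,.035,"m23.png",3.3); om(f,.645,.16,.05,.076,"m23k.png",5)
E
```

```text
t: 45.15
eef_pos: [0.7004, 0.1895, 0.3002]
ee_rot: [1.903, 1.568, -2.407]
force: [-0.0, -0.3, 0.6]
width: 0.0874
[0.70043033 0.18954876 0.30023413] 113.02730085949544 [ 0.53  0.42  0.23  0.   -1.38 -1.7 ] [-0.04512956 -0.3419225   0.58024592]
```

View pics/w23.png

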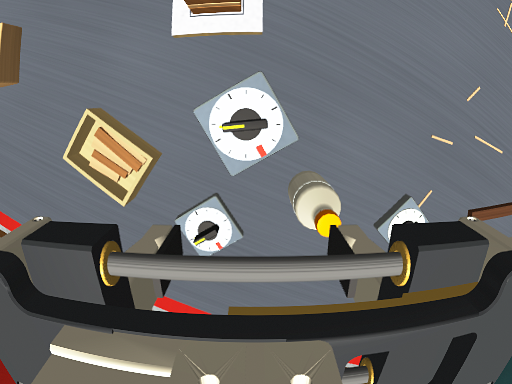

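View pics/m23.png

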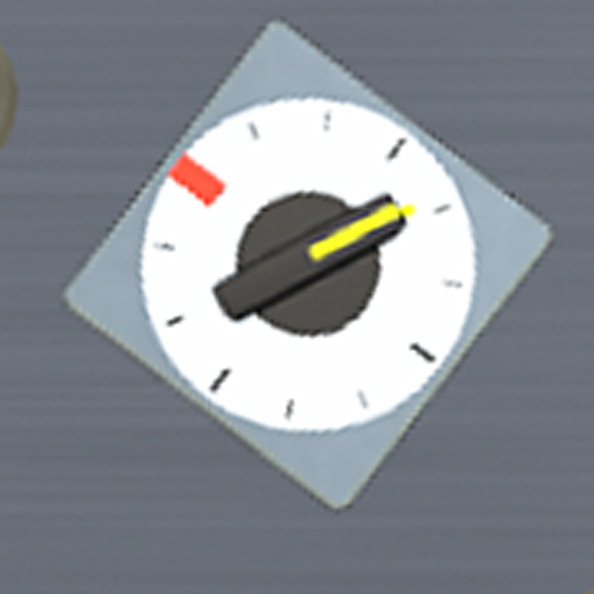

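View pics/m23k.png

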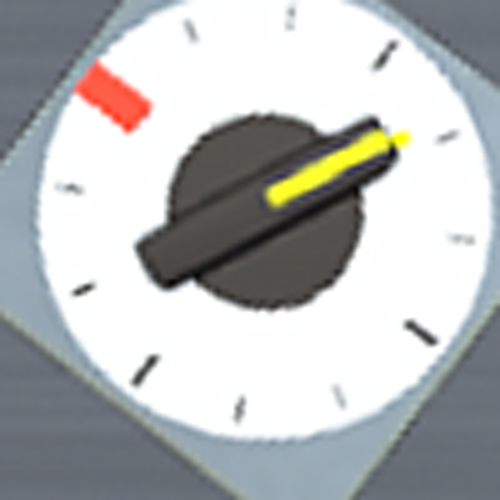

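Run:
```python
from h import *
f=grab("wrist")
print("cap z.15",unproj(f,[328,222],.15)[0].round(3), "base z0",[unproj(f,p,0)[0,:2].round(3) for p in ([313,173],[292,190],[312,178])])
d=spotter.tip_of("wrist","glue"); print([(x["conf"],np.round(x["at"],1),unproj(f,x["at"],0)[0,:2].round(3)) for x in d[:2]], [x["rect"] for x in spotter.spot_in("wrist","glue")[:1]])
g=grab("top"); d=spotter.spot_in("top","glue"); print(d[:1])
h=grab("scene"); d=spotter.tip_of("scene","glue"); print([(x["conf"],unproj(h,x["at"],0)[0,:2].round(3)) for x in d[:2]])
print("cap top cam",unproj(g,[187,153],.15)[0].round(3))
```

```text
cap z.15 [0.709 0.279 0.15 ] base z0 [array([0.686, 0.281]), array([0.723, 0.262]), array([0.694, 0.283])]
[(0.68, array([309.1, 188.1]), array([0.71 , 0.286]))] [[290.8, 173.3, 341.1, 233.6]]
[{'rect': [188.5, 156.9, 206.0, 167.3], 'conf': 0.47}]
[(0.69, array([0.719, 0.274])), (0.64, array([0.399, 0.065]))]
cap top cam [0.711 0.279 0.15 ]
```

Pointer at -61° and zero at -37.5° means the key is at about 0.42 rad. The key axis is at (0.6545, 0.1565). It needs 246° clockwise, which I'll do in two strokes of about 123°.

```bash
python3 -m handwheel '{"gripper":[1,1,1,1,1,1],"travel":[[-0.092,-0.066,0],[-0.092,-0.066,0],[-0.092,-0.066,0],[-0.092,-0.066,0],[-0.092,-0.066,0],[-0.092,-0.066,0]],"spin":[0.19,0.38,0.57,0.76,0.95,1]}'
python3 -m handwheel '{"gripper":[1,1,1,1,1,1],"travel":[[0,0,0],[0,0,0],[0,0,0],[0,0,0],[0,0,0],[0,0,0]],"spin":[0.19,0.38,0.57,0.76,0.95,1]}'
python3 -m handwheel '{"gripper":[1,1,1,1,1,1],"travel":[[0,0,-0.08],[0,0,-0.16],[0,0,-0.24],[0,0,-0.3],[0,0,-0.3],[0,0,-0.3]],"spin":[0.127,0.127,0.127,0.127,0.127,0.127]}'
python3 - <<'E'
from h import *
s,a,M=jaw();print(s["eef_pos"],a,s["q"].round(2),s["force"])
f=grab("wrist");cv2.imwrite("pics/w24.png",f["pixels"])
f=grab("scene");cv2.imwrite("pics/s24.png",cv2.resize(f["pixels"][0:300,120:420],None,fx=2,fy=2,interpolation=cv2.INTER_CUBIC))
E
```

```text
t: 46.15
eef_pos: [0.6543, 0.1568, 0.3019]
ee_rot: [-2.279, 1.57, 0.484]
force: [-0.3, -0.9, 0.3]
width: 0.0875
t: 46.75
eef_pos: [0.6543, 0.1569, 0.3018]
ee_rot: [-3.039, 1.57, 0.51]
force: [-0.3, 0.2, 0.0]
width: 0.0877
t: 47.35
eef_pos: [0.6548, 0.1569, 0.1522]
ee_rot: [1.682, 1.57, -0.958]
force: [0.4, 0.0, 0.5]
width: 0.0875
[0.65480823 0.15691194 0.15222701] -151.235469455188 [ 0.52  0.42 -0.11  0.   -1.04 -0.02] [0.37763291 0.00739089 0.45771867]
```

View pics/w24.png

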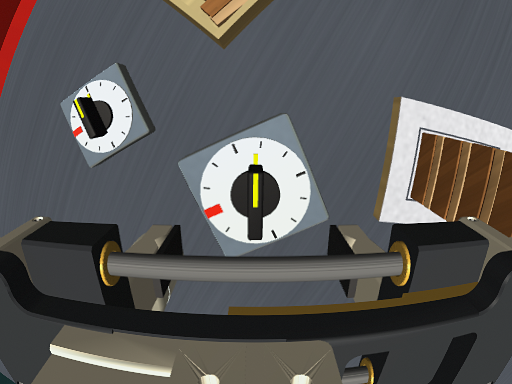

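View pics/s24.png

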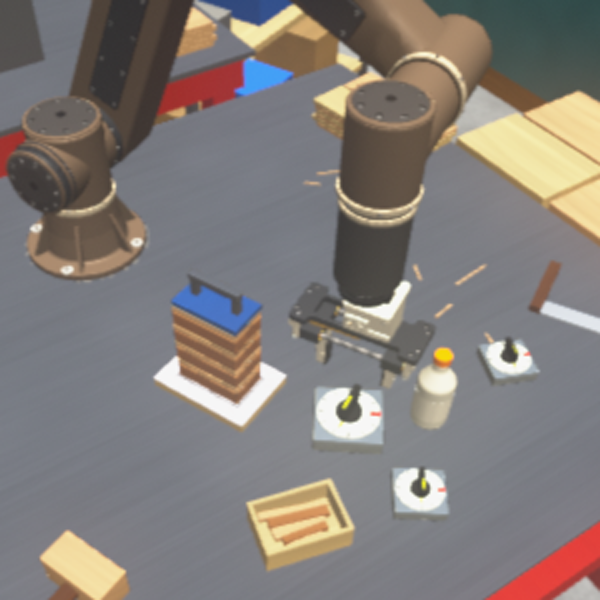

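```bash
python3 -m handwheel '{"gripper":[1,1,1,1,-1,-1,-1,-1,-1,-1,-1,-1,-1,-1,-1,-1,-1],"travel":[[-0.001,-0.001,-0.06],[-0.001,-0.001,-0.12],[-0.001,-0.001,-0.168],[-0.001,-0.001,-0.168],[-0.001,-0.001,-0.168],[-0.001,-0.001,-0.168],[-0.001,-0.001,-0.168],[-0.001,-0.001,-0.168],[-0.001,-0.001,-0.168],[-0.001,-0.001,-0.168],[-0.001,-0.001,-0.168],[-0.001,-0.001,-0.168],[-0.001,-0.001,-0.168],[-0.001,-0.001,-0.168],[-0.001,-0.001,-0.168],[-0.001,-0.001,-0.168],[-0.001,-0.001,-0.168]],"spin":[0,0,0,0,0,0,0,0,0,0,0,0,0,0,0,0,0]}' 40
```

```text
t: 49.15
eef_pos: [0.6546, 0.1568, 0.0674]
ee_rot: [3.079, 1.569, 0.439]
force: [5.0, 2.4, -4.1]
width: 0.012
```

Gripped, with a width of 12 mm. First stroke, turning clockwise (negative spin).

```bash
python3 -m handwheel '{"gripper":[-1,-1,-1,-1,-1,-1,-1,-1,-1,-1],"travel":[[0,0,0],[0,0,0],[0,0,0],[0,0,0],[0,0,0],[0,0,0],[0,0,0],[0,0,0],[0,0,0],[0,0,0]],"spin":[-0.11,-0.22,-0.33,-0.44,-0.55,-0.66,-0.77,-0.88,-0.99,-1]}'
python3 - <<'E'
from h import *
s,a,M=jaw();print(s["eef_pos"],a,s["q"].round(2),s["force"],s["moment"])
f=grab("wrist");cv2.imwrite("pics/w25.png",f["pixels"])
E
```

```text
t: 50.15
eef_pos: [0.6549, 0.1569, 0.0674]
ee_rot: [-2.499, 1.569, 0.356]
force: [6.6, 1.5, -6.5]
width: 0.012
[0.65494822 0.15688078 0.06736147] 163.59407749585745 [ 0.52  0.5  -0.2   0.   -0.87 -0.81] [ 6.58295015  1.49536931 -6.45531142] [ 0.71285637 -2.43066344  0.02268926]
```

View pics/w25.png

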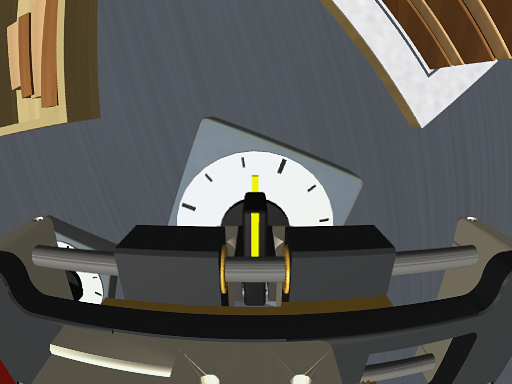

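```bash
python3 -m handwheel '{"gripper":[-1,-1,-1,-1,-1,-1,-1,-1,-1,-1],"travel":[[0,0,0],[0,0,0],[0,0,0],[0,0,0],[0,0,0],[0,0,0],[0,0,0],[0,0,0],[0,0,0],[0,0,0]],"spin":[-0.11,-0.22,-0.33,-0.44,-0.55,-0.66,-0.77,-0.88,-0.99,-1]}'
python3 -m handwheel '{"gripper":[-1,-1,-1,-1,-1,-1,-1,-1,-1],"travel":[[0,0,0],[0,0,0],[0,0,0],[0,0,0],[0,0,0],[0,0,0],[0,0,0],[0,0,0],[0,0,0]],"spin":[-0.11,-0.22,-0.33,-0.44,-0.55,-0.66,-0.73,-0.73,-0.73]}'
python3 - <<'E'
from h import *
s,a,M=jaw();print(s["eef_pos"],a,s["q"].round(2),s["force"])
f=grab("scene");cv2.imwrite("pics/s26.png",cv2.resize(f["pixels"][0:300,120:420],None,fx=2,fy=2,interpolation=cv2.INTER_CUBIC))
E
```

```text
t: 51.2
eef_pos: [0.6553, 0.1567, 0.0674]
ee_rot: [-1.815, 1.568, 0.255]
force: [8.1, 1.6, -5.9]
width: 0.0121
t: 52.1
eef_pos: [0.6553, 0.1565, 0.0674]
ee_rot: [-1.324, 1.568, 0.175]
force: [8.9, -0.7, -6.6]
width: 0.0114
[0.65534681 0.15646121 0.06737357] 85.89334616355214 [ 0.52  0.5  -0.2   0.   -0.87 -2.17] [ 8.9184625  -0.65936489 -6.60454702]
```

View pics/s26.png

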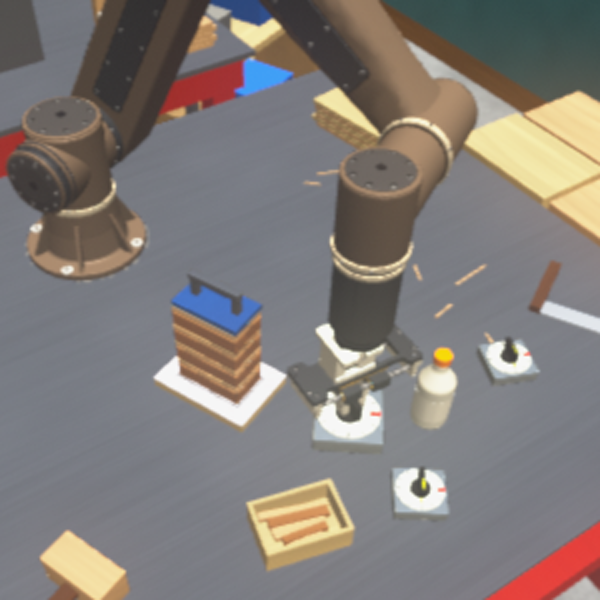

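```bash
python3 -m handwheel '{"gripper":[0,1,1,1,1,1,1,1,1],"travel":[[0,0,0],[0,0,0],[0,0,0],[0,0,0],[0,0,0.04],[0,0,0.1],[0,0,0.2],[0,0,0.24],[0,0,0.24]],"spin":[0,0,0,0,0,0,0,0,0]}'
python3 -m handwheel '{"gripper":[1,1,1,1,1,1],"travel":[[0,0,0],[0,0,0],[0,0,0],[0,0,0],[0,0,0],[0,0,0]],"spin":[0.19,0.38,0.57,0.76,0.95,1]}'
python3 -m handwheel '{"gripper":[1,1,1,1,1,1],"travel":[[0,0,0],[0,0,0],[0,0,0],[0,0,0],[0,0,0],[0,0,0]],"spin":[0.19,0.38,0.57,0.76,0.95,1]}'
python3 -m handwheel '{"gripper":[1,1,1,1,1,1],"travel":[[0,0,0],[0,0,0],[0,0,0],[0,0,0],[0,0,0],[0,0,0]],"spin":[0.19,0.38,0.57,0.76,0.95,1]}'
python3 -m handwheel '{"gripper":[1,1,1,1,1,1,1],"travel":[[0,0,0],[0,0,0],[0,0,0],[0,0,0],[0,0,0],[0,0,0],[0,0,0]],"spin":[0.19,0.38,0.57,0.76,0.95,1,1]}'
python3 - <<'E'
from h import *
s,a,M=jaw();print(s["eef_pos"],a,s["q"].round(2),s["force"])
f=grab("wrist");cv2.imwrite("pics/w27.png",f["pixels"]); om(f,.6545,.1565,.06,.076,"m27k.png",5)
E
```

```text
t: 53.05
eef_pos: [0.6556, 0.1572, 0.1921]
ee_rot: [-1.095, 1.564, 0.405]
force: [0.4, 0.4, 0.5]
width: 0.078
t: 53.65
eef_pos: [0.6531, 0.1562, 0.1862]
ee_rot: [1.167, 1.569, -2.827]
force: [-0.2, -0.3, 0.3]
width: 0.0876
t: 54.25
eef_pos: [0.6531, 0.1562, 0.1862]
ee_rot: [0.395, 1.569, -2.813]
force: [-0.8, 0.1, 0.0]
width: 0.0879
t: 54.85
eef_pos: [0.6532, 0.1562, 0.1862]
ee_rot: [-0.383, 1.569, -2.805]
force: [0.3, 0.0, 0.6]
width: 0.0877
t: 55.55
eef_pos: [0.6532, 0.1563, 0.1863]
ee_rot: [-1.148, 1.569, -2.79]
force: [0.0, 1.1, -0.2]
width: 0.0876
[0.65320953 0.15625175 0.18629019] -94.08620586217127 [ 0.52  0.39 -0.07 -0.   -1.1   0.98] [ 0.02061192  1.09308705 -0.22380329]
```

View pics/w27.png

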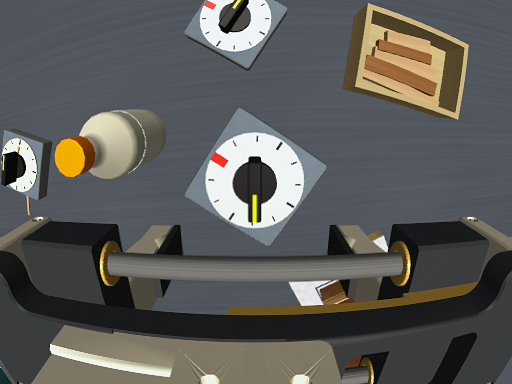

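View pics/m27k.png

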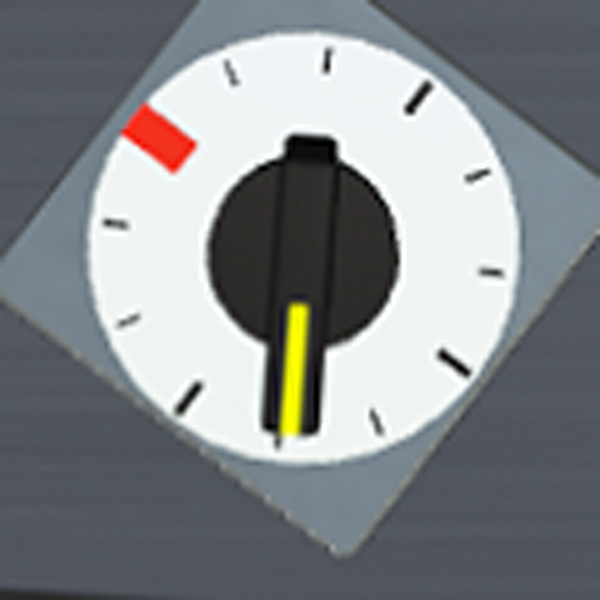

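```bash
python3 -m handwheel '{"gripper":[1,1,1,1,1,-1,-1,-1,-1,-1,-1,-1,-1,-1,-1,-1,-1,-1],"travel":[[0.003,0.001,-0.08],[0.003,0.001,-0.16],[0.003,0.001,-0.237],[0.003,0.001,-0.237],[0.003,0.001,-0.237],[0.003,0.001,-0.237],[0.003,0.001,-0.237],[0.003,0.001,-0.237],[0.003,0.001,-0.237],[0.003,0.001,-0.237],[0.003,0.001,-0.237],[0.003,0.001,-0.237],[0.003,0.001,-0.237],[0.003,0.001,-0.237],[0.003,0.001,-0.237],[0.003,0.001,-0.237],[0.003,0.001,-0.237],[0.003,0.001,-0.237]],"spin":[0,0,0,0,0,0,0,0,0,0,0,0,0,0,0,0,0,0]}' 40
python3 -m handwheel '{"gripper":[-1,-1,-1,-1,-1,-1,-1,-1,-1,-1],"travel":[[0,0,0],[0,0,0],[0,0,0],[0,0,0],[0,0,0],[0,0,0],[0,0,0],[0,0,0],[0,0,0],[0,0,0]],"spin":[-0.11,-0.22,-0.33,-0.44,-0.55,-0.66,-0.77,-0.88,-0.99,-1]}'
python3 -m handwheel '{"gripper":[-1,-1,-1,-1,-1,-1,-1,-1,-1,-1],"travel":[[0,0,0],[0,0,0],[0,0,0],[0,0,0],[0,0,0],[0,0,0],[0,0,0],[0,0,0],[0,0,0],[0,0,0]],"spin":[-0.11,-0.22,-0.33,-0.44,-0.55,-0.66,-0.77,-0.88,-0.99,-1]}'
python3 -m handwheel '{"gripper":[-1,-1,-1,-1,-1,-1,-1,-1,-1],"travel":[[0,0,0],[0,0,0],[0,0,0],[0,0,0],[0,0,0],[0,0,0],[0,0,0],[0,0,0],[0,0,0]],"spin":[-0.11,-0.22,-0.33,-0.44,-0.55,-0.66,-0.74,-0.74,-0.74]}'
python3 - <<'E'
from h import *
s,a,M=jaw();print(s["eef_pos"],a,s["q"].round(2),s["force"])
f=grab("wrist");cv2.imwrite("pics/w28.png",f["pixels"])
E
```

```text
t: 57.4
eef_pos: [0.6552, 0.1565, 0.0688]
ee_rot: [-0.589, 1.57, -2.231]
force: [1.1, -3.8, -0.7]
width: 0.0114
t: 58.4
eef_pos: [0.6552, 0.1563, 0.0687]
ee_rot: [0.217, 1.57, -2.212]
force: [-0.1, -5.2, 0.8]
width: 0.0118
t: 59.4
eef_pos: [0.655, 0.1563, 0.0688]
ee_rot: [0.864, 1.57, -2.35]
force: [-1.7, -5.0, 0.9]
width: 0.0115
t: 60.3
eef_pos: [0.6548, 0.1563, 0.0687]
ee_rot: [1.267, 1.569, -2.524]
force: [-1.3, -4.9, 2.0]
width: 0.0119
[0.65482069 0.15628102 0.06874207] 142.77103253875185 [ 0.52  0.5  -0.19  0.   -0.87 -1.17] [-1.25652172 -4.89930751  2.00443115]
```

View pics/w28.png

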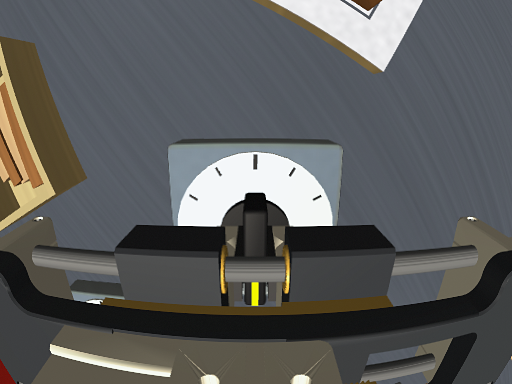

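```bash
python3 -m handwheel '{"gripper":[0,1,1,1,1,1,1,1,1,1,1],"travel":[[0,0,0],[0,0,0],[0,0,0],[0,0,0],[0,0,0],[0,0,0.06],[0,0,0.14],[0,0,0.24],[0,0,0.34],[0.1,0.06,0.44],[0.1,0.06,0.44]],"spin":[0,0,0,0,0,0,0,0,0,0,0]}'
python3 -m handwheel '{"gripper":[1,1,1],"travel":[[0,0,0],[0,0,0],[0,0,0]],"spin":[0,0,0]}'
python3 - <<'E'
from h import *
s,a,M=jaw();print(s["eef_pos"],a,s["q"].round(2),s["force"])
f=grab("wrist");om(f,.6545,.1565,.09,.076,"m29k.png",3.3)
cv2.imwrite("pics/w29.png",f["pixels"])
hsv=cv2.cvtColor(f["pixels"],cv2.COLOR_BGR2HSV);H,S=hsv[...,0],hsv[...,1]
print("blue",rectfit(f,(H>100)&(H<130)&(S>150),.190))
f=grab("scene");cv2.imwrite("pics/s29.png",cv2.resize(f["pixels"][0:300,120:420],None,fx=2,fy=2,interpolation=cv2.INTER_CUBIC))
E
```

```text
t: 61.45
eef_pos: [0.7074, 0.1878, 0.294]
ee_rot: [-2.103, 1.564, 0.386]
force: [1.6, 0.5, -0.4]
width: 0.0869
t: 61.75
eef_pos: [0.7043, 0.1865, 0.2874]
ee_rot: [0.969, 1.568, -2.825]
force: [0.1, -0.7, 0.0]
width: 0.0871
[0.7043473  0.18651699 0.28738714] 142.5908640228834 [ 0.52  0.43  0.21 -0.   -1.36 -1.18] [ 0.06411279 -0.69245155  0.04625756]
blue []
```

View pics/m29k.png

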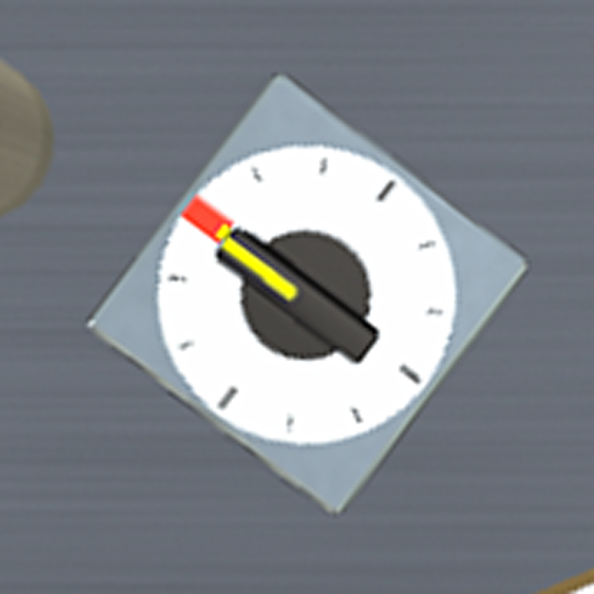

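View pics/s29.png

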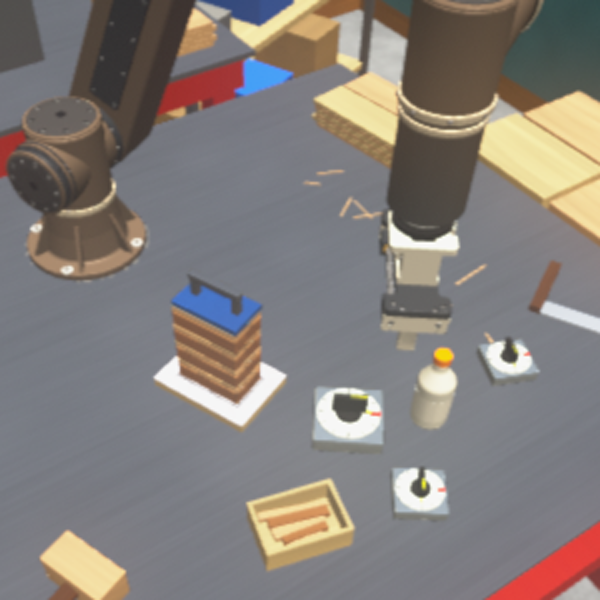

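The pointer sits on the red mark, at (222,232) in the map. The column and weight are unchanged in the scene view, and the glue bottle, tray and mallet are in their places. Handing in.

```bash
python3 -c "
from station import arm
print(arm.job_done()); print(arm.get_state()['t'])"
```

```text
the job is handed in; nothing more can be done
None
the job is handed in; nothing more can be done
```

The job is done and handed in at about 62 s of the 210 s allowed; no verdict was reported.

- **What I did:** I moved the weight off the board and found four boxes present today. I stacked them on the outline at (0.4656, 0.0306), turned 23°, and set the weight back on top. Then I wound the largest timer's key in two strokes to the red mark.
- **Column:** Measured from the wrist camera, each box was within about 1.5 mm and 0.5° of the outline as it was placed. The weight read within about 0.5 mm and 0.3° after I let go of it.
- **Timer:** The pointer reads within 1° of 45 minutes. The gripper was open and clear of everything.
- **Bystanders:** The glue bottle, mallet and tray look unmoved in the last scene picture.
- **Failed check:** My last wrist-camera measurement of the weight found nothing, because it was out of view. For the finish I relied on the scene picture, where the column and weight look unchanged.

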